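Show a heated glass vial to the inspection camera

ROBOT

A 7-joint arm with a two-finger parallel gripper is mounted at the origin on the work surface; the furniture and walls round the work are solid. World frame = base frame: x ahead of the robot, y to its left, z up, the work surface at z = 0. Lengths are in m, angles in rad, forces in N, time in s.
With the tool pointing down it reaches from about 0.4 to 0.75 m from the base axis. Payload 19.5 kg.
Tool frame: the origin (TCP) lies at the very end of the fingers, on their centre line; the grasp point (between the pads) lies ctrl.pinch_z behind it (ctrl.pinch_z is the distance from the TCP to the grasp point, in m); y points along the fingers, x is the direction in which the jaws open and shut, and the axes are right-handed (so a half turn about y gives the same grasp; the last joint's range is limited). The gripper opens to 85 mm and grips with 20 to 120 N. Pads are 22 mm wide; open, the fingers measure 114 mm over their backs; the gripper's body (76 mm by 85 mm) begins 54 mm behind the grasp point. The pads swing forward as they close: fully open they stand 13 mm farther back than shut.
Start: joints at [-1.315, 0.707, -0.028, 1.485, 0.022, 0.951, -0.075], TCP at [0.169, 0.55, 0.231] pointing down, gripper open.
Joint ranges: [-2.71, 2.71], [-0.32, 2.16], [-1.57, 1.52], [0, 2.45], [-1.46, 4.6], [0, 2.02], [-2.83, 2.83]. Speed limits (rad/s): [1.89, 1.89, 2.57, 2.57, 3.01, 3.01, 3.01].

INTERFACE

Orientations are given as a rotation vector (axis times angle).
In Python, from workcell import ctrl gives the robot as it stands.
- The arm moves only by the shell command python3 -m jog 'ROWS' [FORCE]. ROWS is JSON, a list of rows, each a list of 3 entries, a list of its own where there are three numbers: the closure, from 0 (fully open) to 1 (shut), then the shift along the tool's x, y, z in m, then the turn about the tool's y in rad. In form: [[jaw, [tx, ty, tz], twist], ...]. A call has 1 to 8 rows; each row shifts and turns the commanded pose from where the row before left it, along the tool's axes as they then stand; what a row does not reach is not made up. A row lasts 1/10 s, in which the tool goes at most 50 mm and 8.59 degrees, less where a joint would pass 70% of its speed; a pose out of reach is approached as far as the arm can. A call with a gripper value outside its range is refused whole. The fingers move at their own pace and stop on an object; FORCE is the grip in N (left out, the last holds). Time passes only in rows, so rows that do not move let the fingers close. It gives the time, the measured TCP pose, the force and the opening at its end, in the units of the state.
- ctrl.state(): the state, without advancing time (a new reading comes with each control period).
- ctrl.get_image(name): name is "scene" or "side" or "wrist"; returns (picture, depth): 384x512x3 uint8, red, green, blue; 384x512 float32, m along the optical axis (not along the pixel's ray), 0 where there is no reading.
- ctrl.get_calibration(name): a dict with "fx", "fy", "cx", "cy" (pixels), "eye" and "attitude" of the camera in the world. Camera axes: x right, y down, z forward; pixel columns grow to the right and rows downward; lengths in m; the calibration is good to about 2 mm. A picture is of the moment at which its call begins: read the wrist's pose just before it. get_calibration takes no time and is no camera call; for the wrist camera it gives the pose at the moment of the call.
- ctrl.sign_off(): hands the job in, once; it reports no verdict.
The state is a dict: "clock": time; "joint_pos": joint angles; "qd": joint speeds; "effort": joint torques, N m; "ee_pos": TCP position; "tool_rot": TCP orientation; "force": force on the tool from outside, world axes, zero at the start; "moment": the same for the moment, N m; "opening": finger opening in m.
Only numpy, scipy, OpenCV 4.12 (cv2) and the standard library are available. Lean on these libraries where they do the work, as an engineer would, in place of code of your own. Each camera call takes 0.05 s, during which the arm holds its last target.

TASK

Lift the clear hood off the block heater and hang it by its strap handle over the level rod of the retort stand, and let go of it. Then draw the vial with the tall cap up out of the block and show it to the inspection camera, so that its glass can be checked for cracks: finish while holding it in the air with the middle of the glass on the lens axis, in front of the centre of the light panel and about 70 mm from it, cap up and leaning so that the vial is parallel to the panel. Leave the other vials in their wells, do not shift the camera or its panel, do not put the hood down anywhere else, and do not knock over or push away the things standing round about.

Things in the scene. Friction and masses are not known exactly. Their poses are not given: they have to be found in the camera images.
- block_heater: white dry-block vial heater, 140 x 120 mm, fixed. Origin under the middle of its housing, on the bench; x points from its front panel (knob, display) to its back, z up. Housing top 90 mm above the bench
- block_top (a point): centre of the top of the heater's aluminium block, 96 mm above the bench; block 90 x 90 mm, 6 mm proud of the housing; the hood stands round it with 2 mm of play. 3 x 3 round wells, 18 mm wide, 55 mm deep, 25 mm apart along the heater's x and y; three of the corner wells hold vials, whose bottoms are 41 mm above the bench
- hood: clear plastic hood open below, 100 x 100 x 66 mm, 0.24 kg, over the vials (lift it 60 mm to clear them). Origin: middle of its lower edge, z up, 90 mm above the bench at the start. On top a steel strap handle, an upside-down U: two upright legs at x = +-18 mm, 40 mm over their outsides, 18 mm wide along y; crown top at z = 119 mm. The loop, 32 wide and 48 mm high inside, is open along the hood's y
- hood_crown (a point): on the hood: middle of the underside of the strap's crown, 114 mm above the hood's lower edge; when the hood hangs this rests on the rod
- rod_stand: retort stand, fixed. Origin at the foot of its 12 mm post; its level rod, 12 mm in diameter, runs from the post along the stand's -x axis to a free end 162 mm away with a 15 mm rubber cap; rod axis 260 mm above the bench; the post ends at 310 mm
- rod_mid (a point): on the rod's axis, 90 mm from the post and 72 mm from the free end: the place to hang the hood; axes as the stand's (free end towards -x)
- vial_tall_cap: the vial to show: glass tube 16 mm in diameter and 80 mm long under a black ribbed cap 21 mm in diameter and 24 mm high; 104 mm in all, 30 g. Origin at the middle of its bottom, z along the tube towards the cap. Stands upright in a corner well, cap from 121 to 145 mm above the bench
- glass_mid (a point): middle of the glass of the tall-capped vial, on its axis, 40 mm from its bottom
- vial_flat_cap_a: another vial of the same glass with a flat cap 12 mm high, in another corner well; stays there
- vial_flat_cap_b: as vial_flat_cap_a, in a third corner well; stays there
- view_point (a point): where the middle of the glass must be: on the lens axis, 96 mm from the lens, 72 mm from the light panel's face, 200 mm above the bench. Axes of the C-arm: y points to the lens, z up along the panel: the vial's axis lies along z, cap to +z. The C-arm's bar runs 82 to 94 mm off in +x, the panel (100 x 110 mm) stands in -y; open above and in -x. Tilted about x, differently each time
- lens (a point): middle of the front of the camera's lens on the C-arm; the C-arm is held by friction and must not be pushed
- camera_stand: foot and column of the inspection stand, fixed; the column stands 106 to 130 mm from the view point in +x and ends 227 mm above the bench
- small_flask: 100 ml conical flask, 64 mm wide, 107 mm high, bystander; origin under its middle
- dish: lidded glass dish, 69 mm wide, 15 mm high, bystander; origin under its middle
- dark_bottle: small dark reagent bottle, 51 mm wide, 93 mm high, bystander; origin under its middle
- small_beaker: tall beaker, 52 mm wide, 108 mm high, bystander; origin under its middle
- dropper: white dropper bottle, 55 mm wide, 153 mm high, bystander; origin under its middle
There are look-alikes about, which are no part of the job. Leave any purple look-alike of the hood alone.

How it is judged:
On the way, in this order (a step that is already met when the one before it is completed fails the run):
1. the hood hangs by its strap handle on the rod of the retort stand, let go, while the vials still stand in the block (contact force between hood and rod_stand above 1 N and contact force between hood and the fingers below 0.1 N and y of hood_crown in the frame of rod_mid between -0.013 and 0.013 m and x of hood_crown in the frame of rod_mid between -0.062 and 0.055 m and height (world z) of hood_crown above 0.252 m and linear speed of hood below 0.1 m/s and height (world z) of vial_tall_cap below 0.055 m), for 0.3 s.
2. the tall-capped vial is drawn clear of the block (height (world z) of vial_tall_cap above 0.1 m), for 0.1 s.
At the end, for the whole second after the job is handed in: Gripper holds the tall-capped vial still: glass middle within 18 mm of the view point, axis within 0.15 rad of the panel's upward direction, cap up, touching only the fingers. Hood hangs by its strap on the rod, untouched; the other vials stand in their wells (distance between glass_mid and view_point below 0.018 m and angle between the z axis of vial_tall_cap and the z axis of view_point, either way round below 0.15 rad and angle between vial_tall_cap's own z axis and vertical below 1 rad and contact force between vial_tall_cap and the fingers above 1 N and contact force between vial_tall_cap and camera_stand below 0.05 N and contact force between vial_tall_cap and block_heater below 0.05 N and contact force between vial_tall_cap and hood below 0.05 N and linear speed of vial_tall_cap below 0.02 m/s and contact force between hood and rod_stand above 1 N and y of hood_crown in the frame of rod_mid between -0.013 and 0.013 m and height (world z) of hood_crown above 0.252 m and linear speed of hood below 0.1 m/s and contact force between hood and the arm below 0.1 N and distance between each of vial_flat_cap_a, vial_flat_cap_b and block_top below 0.08 m and x of hood_crown in the frame of rod_mid between -0.062 and 0.055 m); the arm keeps its last pose, push and grip.
It fails at once if another vial was pulled out of its well (distance of any of vial_flat_cap_a, vial_flat_cap_b from where it was at the start of the episode above 0.02 m).
It fails at once if the camera and light panel were shifted (distance of lens from where it was at the start of the episode above 0.008 m).
It fails at once if the hood was dropped or set down away from the heater and the rod (height (world z) of hood below 0.06 m).
It fails at once if a bystander was knocked over or pushed away (distance of any of small_flask, dish, dark_bottle, small_beaker, dropper from where it was at the start of the episode above 0.04 m or angle between any of small_flask, dark_bottle, small_beaker, dropper's own z axis and vertical above 0.5 rad).
It also fails if it takes over 54 s, if anything falls off the work surface, if the arm or the gripper's body presses on something with over 40 N, if the wrist force passes 120 N, or if a joint passes its speed limit or range.

## Working session

There is one attempt and no reset: what is moved stays moved. The work goes in short steps, Python scripts to look and compute and a shell command to move; the robot and the scene stay as the last step left them, time stands still between calls to the robot, and variables do not carry over. Pictures are saved under pics/ and viewed, and the job is handed in when it is done.

```bash
ls; mkdir -p pics
cat > h.py <<'E'
import numpy as np, cv2
from workcell import ctrl
from scipy.spatial.transform import Rotation as R
def snap(n,f):
    c=ctrl.get_calibration(n); im,d=ctrl.get_image(n)
    cv2.imwrite(f'pics/{f}.png',im[:,:,::-1]); np.savez(f'pics/{f}.npz',im=im,d=d,**{k:np.array(v) for k,v in c.items()})
    return im,d,c
def load(f):
    z=np.load(f'pics/{f}.npz'); return z['im'],z['d'],{k:z[k] for k in ('fx','fy','cx','cy','eye','attitude')}
def rot(c):
    a=np.array(c['attitude']); return a if a.shape==(3,3) else R.from_rotvec(a).as_matrix()
def world(c,u,v,z):
    return rot(c)@np.array([(u-c['cx'])/c['fx']*z,(v-c['cy'])/c['fy']*z,z])+np.array(c['eye'])
def px(c,p):
    q=rot(c).T@(np.array(p)-np.array(c['eye'])); return q[0]/q[2]*c['fx']+c['cx'],q[1]/q[2]*c['fy']+c['cy'],q[2]
def cloud(d,c):
    v,u=np.mgrid[:d.shape[0],:d.shape[1]]
    P=np.stack([(u-c['cx'])/c['fx']*d,(v-c['cy'])/c['fy']*d,d],-1)@rot(c).T+np.array(c['eye'])
    P[d==0]=np.nan; return P
def crop(f,x0,y0,x1,y1,s,o):
    im=cv2.imread(f'pics/{f}.png')[y0:y1,x0:x1]; cv2.imwrite(f'pics/{o}.png',cv2.resize(im,None,fx=s,fy=s,interpolation=cv2.INTER_CUBIC))
def st():
    s=ctrl.state(); print(s['clock'],np.round(s['ee_pos'],4),np.round(s['tool_rot'],4),np.round(s['force'],2),s['opening']); return s
E
python3 - <<'E'
from h import *
s=ctrl.state(); print(s); print(ctrl.pinch_z)
for n in ("scene","side","wrist"):
    im,d,c=snap(n,n+'0'); print(n,c)
E
```

```text
pics
{'clock': 0.0, 'joint_pos': array([-1.31467072,  0.7071126 , -0.0276261 ,  1.48494788,  0.02201065,
        0.95090711, -0.07554889]), 'qd': array([ 2.59129665e-05,  2.96032429e-04,  4.21184091e-04,  2.72724196e-04,
       -1.85550895e-04,  6.19258503e-04,  1.34588034e-03]), 'effort': array([ 6.40730959e-04, -8.83217525e+01,  1.23464104e+00, -2.36168253e+01,
        1.68715452e-02,  6.55248208e-03,  1.50668274e-05]), 'ee_pos': array([0.16865591, 0.54945344, 0.23083391]), 'tool_rot': array([-1.33619493, -0.98643085,  0.98782607]), 'force': array([0.01669124, 0.17694455, 0.13079058]), 'moment': array([-0.01250365,  0.00736084, -0.01501283]), 'opening': 0.08545583273326915}
0.0187
scene {'fx': 373.4014615413812, 'fy': 373.4014615413812, 'cx': 250.67839761679738, 'cy': 194.54202723918607, 'eye': array([-0.08900966, -0.3495248 ,  0.98532846]), 'attitude': array([-2.21055305,  1.10720434, -0.4192665 ])}
side {'fx': 400.0339357472821, 'fy': 400.0339357472821, 'cx': 253.57198080660802, 'cy': 187.37330900409404, 'eye': array([0.23045965, 0.86849569, 1.32943176]), 'attitude': array([-0.45287354,  2.8707522 , -0.94791966])}
wrist {'fx': 339.91880452272943, 'fy': 339.91880452272943, 'cx': 253.13821573469187, 'cy': 189.0764152975654, 'eye': array([0.10434844, 0.56952663, 0.37543361]), 'attitude': array([2.34369914, 1.73489527, 0.23184095])}
```

View pics/scene0.png

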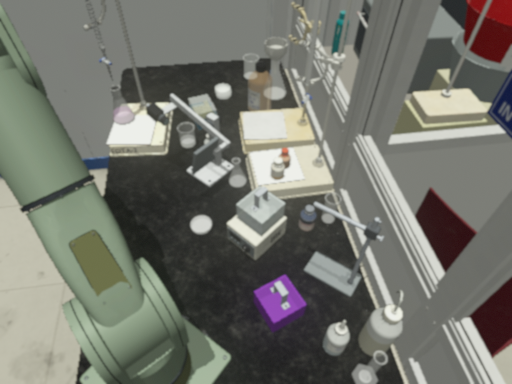

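View pics/side0.png

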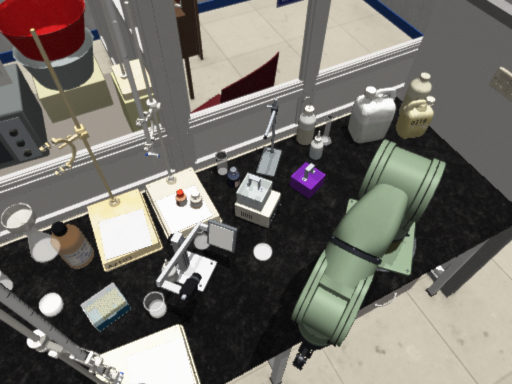

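View pics/wrist0.png

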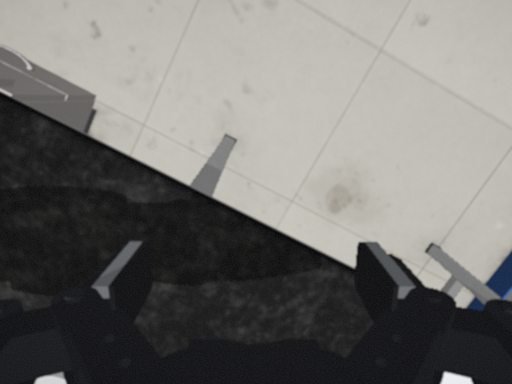

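Run:
```python
from h import *
s=ctrl.state(); Rt=R.from_rotvec(s['tool_rot']).as_matrix(); print(Rt.round(3))
```

```text
[[ 0.293 -0.    -0.956]
 [ 0.956 -0.001  0.293]
 [-0.001 -1.    -0.   ]]
```

Run:
```python
from h import *
crop('scene0',160,80,400,310,3.3,'s_crop'); crop('side0',130,90,340,320,3.4,'d_crop')
```

```text
(no output)
```

View pics/s_crop.png

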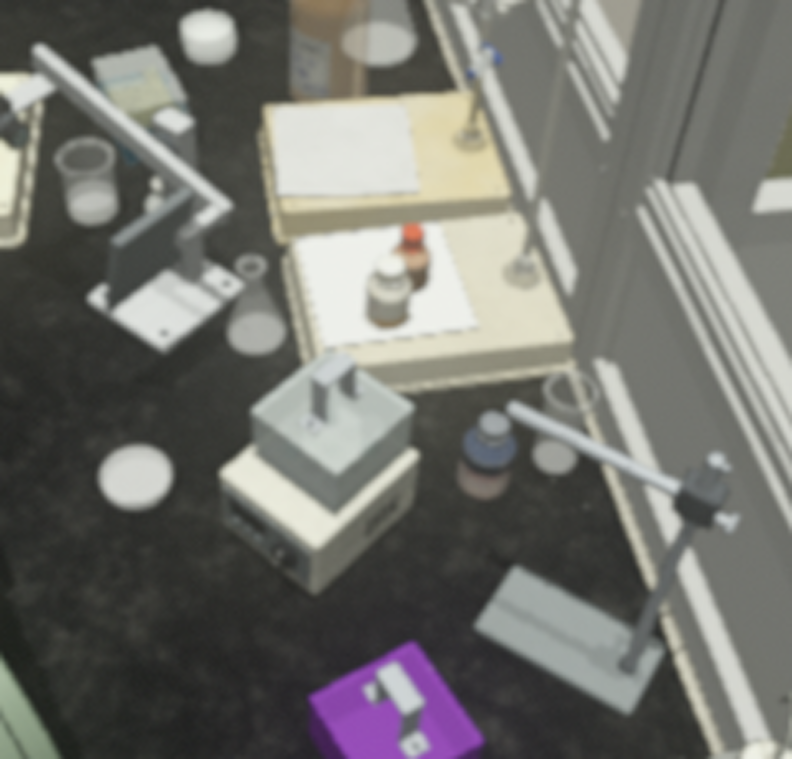

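View pics/d_crop.png

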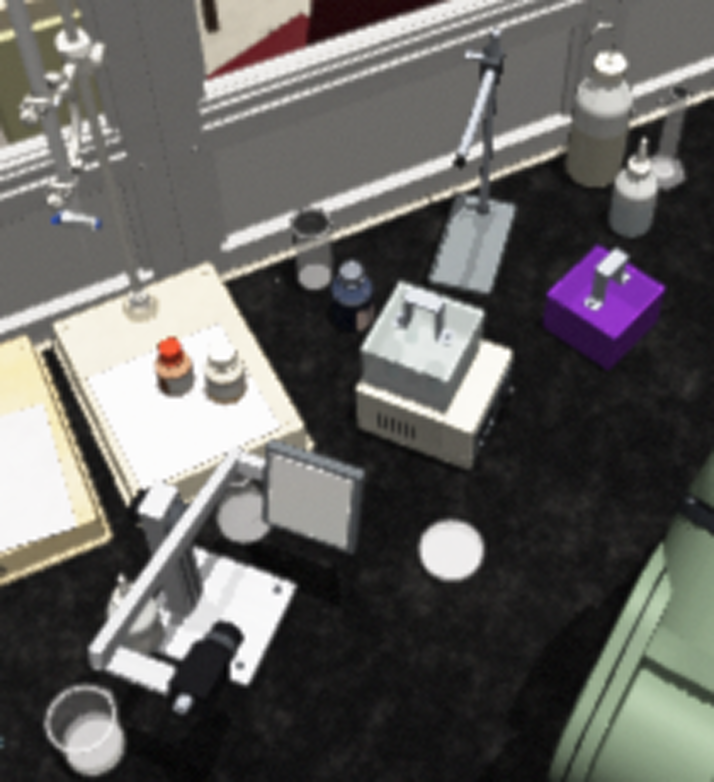

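Run:
```python
from h import *
ps=[];
for f in('scene0','side0'):
    im,d,c=load(f); P=cloud(d,c).reshape(-1,3); col=im.reshape(-1,3)
    print(f,np.isfinite(P[:,0]).sum())
    ps.append((P,col))
# hillshade height maps seen from above, 1.5mm res
for i,(P,col) in enumerate(ps):
    m=np.isfinite(P[:,0])&(P[:,2]>-0.02)&(P[:,2]<.42)&(P[:,0]>.1)&(P[:,0]<1.1)&(P[:,1]>-.7)&(P[:,1]<.6)
    p=P[m];q=col[m]
    A=np.zeros((600,800,3),np.uint8) # x up, y left
    o=np.argsort(p[:,2]);p=p[o];q=q[o]
    u=(( .5-p[:,1])/.0018).astype(int);v=((1.15-p[:,0])/.0018).astype(int)
    k=(u>=0)&(u<800)&(v>=0)&(v<600)
    z=np.clip(p[:,2]/.32*255,0,255).astype(np.uint8)
    cm=cv2.applyColorMap(z.reshape(-1,1),cv2.COLORMAP_JET).reshape(-1,3)
    for du in(0,1):
        for dv in (0,1):
            A[np.clip(v[k]+dv,0,599),np.clip(u[k]+du,0,799)]=cm[k]
    cv2.imwrite(f'pics/top{i}.png',A)
```

```text
scene0 195804
side0 193944
```

View pics/top0.png

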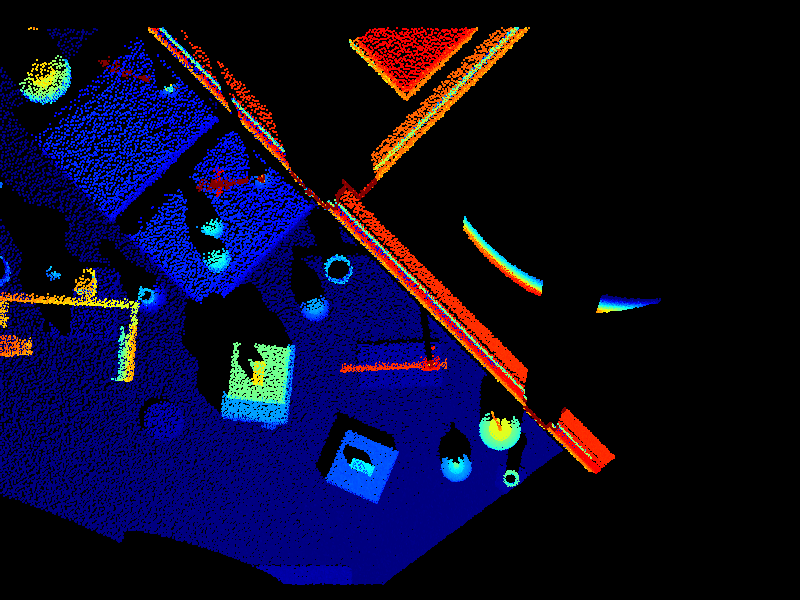

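View pics/top1.png

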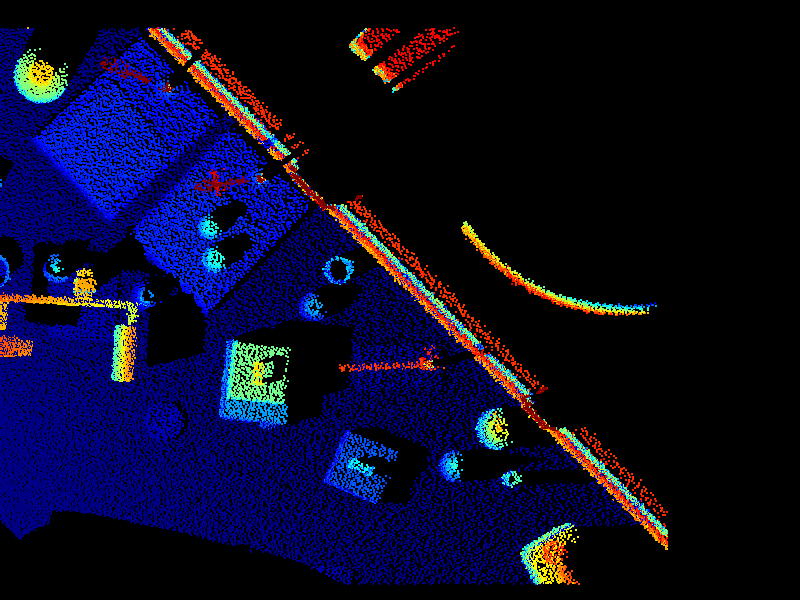

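Run:
```python
from h import *
Ps=[cloud(*load(f)[1:]).reshape(-1,3) for f in('scene0','side0')]
P=np.vstack([p[np.isfinite(p[:,0])] for p in Ps])
def box(P,x0,x1,y0,y1,z0,z1): return P[(P[:,0]>x0)&(P[:,0]<x1)&(P[:,1]>y0)&(P[:,1]<y1)&(P[:,2]>z0)&(P[:,2]<z1)]
for p in Ps:
    p=p[np.isfinite(p[:,0])]
    # rod
    r=box(p,.44,.54,-.24,-.05,.23,.30); f=np.polyfit(r[:,1],r[:,0],1); fz=np.polyfit(r[:,1],r[:,2],1)
    print('rod n',len(r),'y range',np.sort(r[:,1])[[0,5,-5,-1]].round(4),'x=',f.round(4),'z fit',fz.round(4),'zmax',r[:,2].max().round(4),'x at -.19',np.polyval(f,-.19).round(4),'std',np.std(r[:,0]-np.polyval(f,r[:,1])).round(4))
    po=box(p,.44,.54,-.32,-.24,.22,.32); print('clamp',len(po),po.min(0).round(3),po.max(0).round(3),np.median(po,0).round(3))
    po=box(p,.44,.54,-.32,-.24,.03,.22); print('post',len(po),np.median(po,0).round(3))
    # hood top
    t=box(p,.38,.58,-.05,.12,.150,.162); 
    print('hoodtop',len(t),t.min(0).round(3),t.max(0).round(3)); rect=cv2.minAreaRect((t[:,:2]*1000).astype(np.float32)); print(rect, np.median(t[:,2]))
    t=box(p,.38,.58,-.05,.12,.165,.23); print('handle',len(t),t.min(0).round(3),t.max(0).round(3))
    t=box(p,.38,.58,-.05,.12,.2,.23); print('crown',len(t),np.median(t,0),cv2.minAreaRect((t[:,:2]*1000).astype(np.float32)))
    t=box(p,.36,.58,-.06,.13,.084,.094); print('housing',len(t),cv2.minAreaRect((t[:,:2]*1000).astype(np.float32)))
```

```text
rod n 255 y range [-0.2399 -0.237  -0.1152 -0.1137] x= [-0.049   0.4807] z fit [0.0035 0.2646] zmax 0.2688 x at -.19 0.49 std 0.003
clamp 349 [ 0.485 -0.302  0.22 ] [ 0.527 -0.24   0.313] [ 0.491 -0.274  0.268]
post 196 [ 0.492 -0.274  0.134]
hoodtop 819 [ 0.426 -0.021  0.15 ] [0.533 0.09  0.161]
((480.30877685546875, 34.94060516357422), (101.84396362304688, 101.08201599121094), 83.25846099853516) 0.15621676101226567
handle 164 [0.458 0.024 0.165] [0.499 0.047 0.213]
crown 89 [0.47604249 0.03558958 0.20855911] ((479.200927734375, 36.01938247680664), (19.454843521118164, 39.57335662841797), 83.00113677978516)
housing 603 ((464.7493896484375, 36.68806457519531), (120.41929626464844, 142.5478057861328), 83.97782135009766)
rod n 82 y range [-0.2398 -0.2272 -0.1143 -0.1107] x= [-0.04    0.4834] z fit [-0.0103  0.2631] zmax 0.2723 x at -.19 0.491 std 0.0033
clamp 102 [ 0.486 -0.299  0.221] [ 0.527 -0.24   0.314] [ 0.495 -0.268  0.273]
post 92 [ 0.494 -0.27   0.13 ]
hoodtop 529 [ 0.425 -0.02   0.15 ] [0.534 0.091 0.162]
((479.7294006347656, 36.34529113769531), (103.62056732177734, 100.75383758544922), 83.64278411865234) 0.1565700989316292
handle 81 [0.458 0.026 0.165] [0.499 0.048 0.215]
crown 55 [0.47837985 0.03681845 0.20954722] ((478.0875549316406, 35.9317626953125), (18.195838928222656, 40.82429885864258), 86.47037506103516)
housing 332 ((463.76727294921875, 39.234596252441406), (121.154296875, 140.1630859375), 84.15422821044922)
```

Run:
```python
from h import *
def box(P,x0,x1,y0,y1,z0,z1): return P[(P[:,0]>x0)&(P[:,0]<x1)&(P[:,1]>y0)&(P[:,1]<y1)&(P[:,2]>z0)&(P[:,2]<z1)]
for f in('scene0','side0'):
    p=cloud(*load(f)[1:]).reshape(-1,3); p=p[np.isfinite(p[:,0])]
    t=box(p,.44,.59,.24,.32,.11,.30)
    # plane fit by ransac
    best=None;rng=np.random.default_rng(0)
    for i in range(500):
        a,b,c=t[rng.choice(len(t),3,False)]; n=np.cross(b-a,c-a); 
        if np.linalg.norm(n)<1e-6: continue
        n/=np.linalg.norm(n); k=abs((t-a)@n)<.003
        if best is None or k.sum()>best.sum(): best=k
    q=t[best]; m=q.mean(0); n=np.linalg.svd(q-m)[2][2]; n*=np.sign(n[1]) if abs(n[1])>.3 else 1
    print(f,len(t),len(q),'mean',m.round(4),'n',n.round(4),'tilt',np.degrees(np.arcsin(n[2])),q.min(0).round(3),q.max(0).round(3))
    print('all',t.min(0).round(3),t.max(0).round(3))
    t=box(p,.58,.68,.2,.55,.19,.4); 
    fx=np.polyfit(t[:,1],t[:,0],1); fz=np.polyfit(t[:,1],t[:,2],1); print('bar',len(t),t.min(0).round(3),t.max(0).round(3),'x fit',fx,'zfit',fz)
    t=box(p,.44,.57,.38,.56,.15,.4); print('lens',len(t),t.min(0).round(3),t.max(0).round(3),np.median(t,0))
```

```text
scene0 594 439 mean [0.5119 0.2713 0.1862] n [0.0728 0.9656 0.2496] tilt 14.45605348811212 [0.466 0.256 0.127] [0.587 0.29  0.235]
all [0.466 0.254 0.127] [0.589 0.298 0.236]
bar 676 [0.58  0.259 0.19 ] [0.667 0.516 0.257] x fit [-0.05995725  0.63836461] zfit [0.16456028 0.15440046]
lens 326 [0.509 0.444 0.212] [0.57  0.531 0.262] [0.52263209 0.48344587 0.244545  ]
side0 772 610 mean [0.5142 0.2825 0.1867] n [0.0538 0.9648 0.2575] tilt 14.919669739178588 [0.465 0.264 0.129] [0.565 0.3   0.238]
all [0.465 0.253 0.129] [0.59  0.3   0.238]
bar 723 [0.581 0.254 0.19 ] [0.666 0.517 0.257] x fit [-0.06770578  0.64225079] zfit [0.15914291 0.15803197]
lens 428 [0.51  0.443 0.219] [0.569 0.534 0.264] [0.52637269 0.49811921 0.25052947]
```

```bash
python3 -m jog '[[0,[0,-0.01,0],0.14],[0,[0,-0.01,0],0.14],[0,[0,-0.01,0],0.14],[0,[0,-0.01,0],0.14],[0,[0,-0.01,0],0.14],[0,[0,-0.01,0],0.14],[0,[0,-0.01,0],0.14],[0,[0,-0.01,0],0.14]]' 60
cat >> h.py <<'E'
def plan(x,y,z,ang=None):
    s=st(); M=R.from_rotvec(s['tool_rot']).as_matrix(); print('xang deg',np.degrees(np.arctan2(M[1,0],M[0,0])).round(2),'down',M[:,1].round(4))
    d=M.T@(np.array([x,y,z])-s['ee_pos']); print('shift tool',d.round(4),'rows@50',np.ceil(np.linalg.norm(d)/.05))
    if ang is not None: print('twist',(np.arctan2(M[1,0],M[0,0])-np.radians(ang)))
E
python3 -c "
from h import *
plan(.48,.0355,.31,-6.5)"
```

```text
clock: 0.95
ee_pos: [0.1686, 0.5496, 0.3115]
tool_rot: [-1.568, -0.116, 0.116]
force: [1.1, 0.1, 0.7]
opening: 0.0852
0.95 [0.1686 0.5496 0.3115] [-1.5681 -0.1155  0.1159] [1.08 0.1  0.65] 0.08523981454857242
xang deg 8.44 down [-2.e-04 -5.e-04 -1.e+00]
shift tool [ 0.2326  0.0017 -0.5543] rows@50 13.0
twist 0.2608069465395648
```

```bash
python3 -m jog '[[0,[0,0,0],0.13],[0,[0,0,0],0.13]]'
python3 -c "
from h import *
plan(.48,.0355,.31,-6.5)"
```

```text
clock: 1.15
ee_pos: [0.1686, 0.5497, 0.3113]
tool_rot: [-1.569, 0.088, -0.088]
force: [0.3, 1.0, -0.1]
opening: 0.0855
1.15 [0.1686 0.5497 0.3113] [-1.5691  0.0883 -0.0881] [ 0.25  1.04 -0.11] 0.08546125145518847
xang deg -6.43 down [-1.e-04 -1.e-04 -1.e+00]
shift tool [ 0.367   0.0013 -0.476 ] rows@50 13.0
twist 0.0011643442669532073
```

```bash
python3 -m jog '[[0,[0.023,0,-0.03],0],[0,[0.023,0,-0.03],0],[0,[0.023,0,-0.03],0],[0,[0.023,0,-0.03],0],[0,[0.023,0,-0.03],0],[0,[0.023,0,-0.03],0],[0,[0.023,0,-0.03],0],[0,[0.023,0,-0.03],0]]'
python3 -m jog '[[0,[0.023,0,-0.03],0],[0,[0.023,0,-0.03],0],[0,[0.023,0,-0.03],0],[0,[0.023,0,-0.03],0],[0,[0.023,0,-0.03],0],[0,[0.023,0,-0.03],0],[0,[0.023,0,-0.03],0],[0,[0,0,0],0]]'
python3 -c "
from h import *
plan(.48,.0355,.31,-6.5)
snap('wrist','wrist1');snap('side','side1')"
```

```text
clock: 1.95
ee_pos: [0.3265, 0.29, 0.3113]
tool_rot: [-1.569, 0.084, -0.084]
force: [1.3, 0.9, 1.2]
opening: 0.0856
clock: 2.75
ee_pos: [0.4651, 0.0612, 0.3112]
tool_rot: [-1.571, 0.088, -0.089]
force: [0.3, 0.5, 0.2]
opening: 0.086
2.75 [0.4651 0.0612 0.3112] [-1.5709  0.088  -0.0891] [0.32 0.47 0.24] 0.08597387877365154
xang deg -6.46 down [ 6.0e-04 -1.9e-03 -1.0e+00]
shift tool [ 0.0176  0.0013 -0.0238] rows@50 1.0
twist 0.0007196645570756166
```

View pics/wrist1.png

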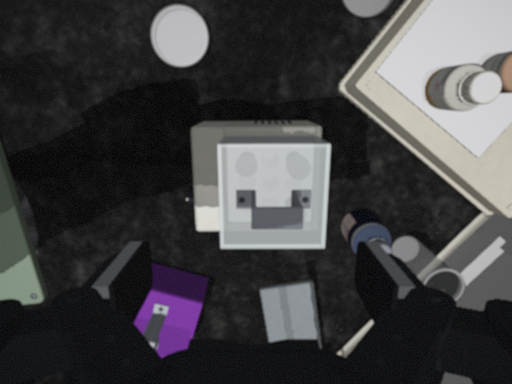

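View pics/side1.png

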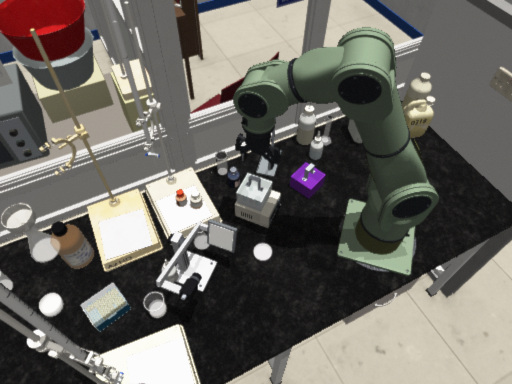

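Run:
```python
from h import *
im,d,c=load('wrist1'); P=cloud(d,c); 
q=P[190:240,230:320].reshape(-1,3); q=q[q[:,2]>.19]; print(len(q),q.mean(0),q.min(0),q.max(0),cv2.minAreaRect((q[:,:2]*1000).astype(np.float32)))
q=P[130:260,200:340].reshape(-1,3); q=q[(q[:,2]>.15)&(q[:,2]<.165)]; print(len(q),q.min(0),q.max(0),cv2.minAreaRect((q[:,:2]*1000).astype(np.float32)))
crop('wrist1',180,110,350,260,4,'w1c')
```

```text
1256 [0.48092092 0.03626202 0.2102113 ] [0.46047165 0.02468808 0.19034624] [0.50113717 0.04620152 0.21318664] ((481.05389404296875, 35.332733154296875), (17.722209930419922, 39.51422119140625), 83.66973876953125)
10032 [ 0.42620107 -0.01929707  0.15230638] [0.53546862 0.08980142 0.1647594 ] ((480.8451843261719, 35.04743194580078), (99.8116683959961, 100.24156951904297), 83.75218200683594)
```

View pics/w1c.png

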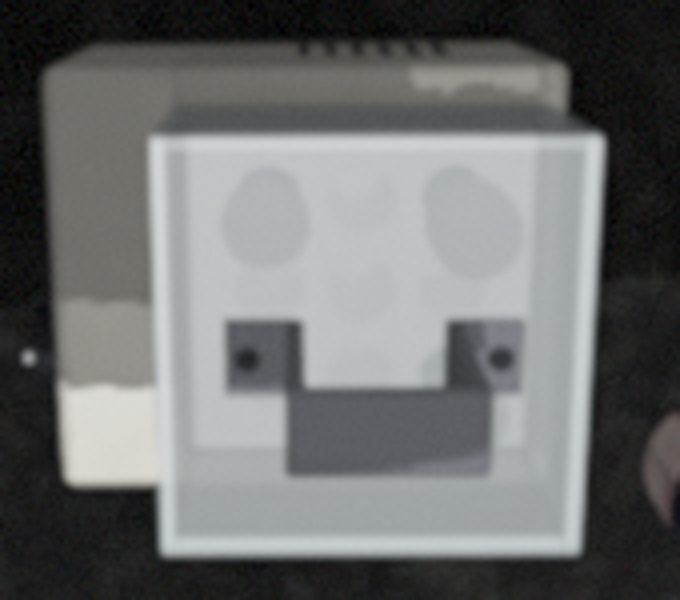

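```bash
python3 -m jog '[[0,[0.018,0.01,-0.024],0],[0,[0,0.03,0],0],[0,[0,0.03,0],0],[0,[0,0.03,0],0],[0,[0,0.03,0],0],[0,[0,0.005,0],0],[0,[0,0,0],0]]'
python3 -c "
from h import *
plan(.481,.0355,.172,-6.3)
snap('wrist','wrist2')"
```

```text
clock: 3.55
ee_pos: [0.4787, 0.0402, 0.1765]
tool_rot: [-1.569, 0.084, -0.083]
force: [0.2, -0.1, 0.6]
opening: 0.0852
3.55 [0.4787 0.0402 0.1765] [-1.5693  0.0842 -0.0825] [ 0.15 -0.05  0.59] 0.08518777930349544
xang deg -6.08 down [-0.0011 -0.     -1.    ]
shift tool [ 0.0028  0.0045 -0.0045] rows@50 1.0
twist 0.003792947499219393
```

View pics/wrist2.png

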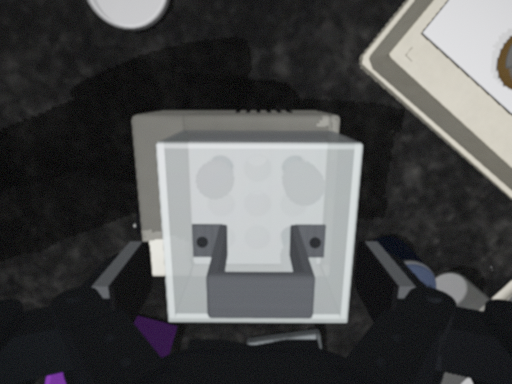

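```bash
python3 -m jog '[[0,[0.003,0.004,-0.0045],0],[0,[0,0,0],0],[1,[0,0,0],0],[1,[0,0,0],0],[1,[0,0,0],0],[1,[0,0,0],0],[1,[0,0,0],0],[1,[0,0,0],0]]' 60
python3 -c "
from h import *
plan(.481,.0355,.253,-6.3)"
```

```text
clock: 4.4
ee_pos: [0.4814, 0.0349, 0.1725]
tool_rot: [-1.569, 0.084, -0.084]
force: [-2.2, 0.2, 5.4]
opening: 0.0391
4.4 [0.4814 0.0349 0.1725] [-1.5691  0.084  -0.084 ] [-2.2   0.19  5.36] 0.03914429338462931
xang deg -6.13 down [ 0.  0. -1.]
shift tool [-0.0005 -0.0805  0.0006] rows@50 2.0
twist 0.0030034598352113723
```

```bash
python3 -m jog '[[1,[0,-0.006,0],0],[1,[0,-0.01,0],0],[1,[0,-0.012,0],0],[1,[0,-0.012,0],0],[1,[0,-0.012,0],0],[1,[0,-0.012,0],0],[1,[0,-0.012,0],0],[1,[0,-0.006,0],0]]'
python3 -c "
from h import *
plan(.481,.0355,.253,2.6)
snap('wrist','wrist3');snap('scene','scene3')"
```

```text
clock: 5.2
ee_pos: [0.4817, 0.0348, 0.2557]
tool_rot: [-1.569, 0.083, -0.085]
force: [-0.2, 0.3, -1.6]
opening: 0.0393
5.2 [0.4817 0.0348 0.2557] [-1.5691  0.0831 -0.085 ] [-0.18  0.26 -1.58] 0.0392752981018319
xang deg -6.13 down [ 0.0013  0.     -1.    ]
shift tool [-0.0007  0.0027  0.0006] rows@50 1.0
twist -0.15240685064978335
```

View pics/wrist3.png

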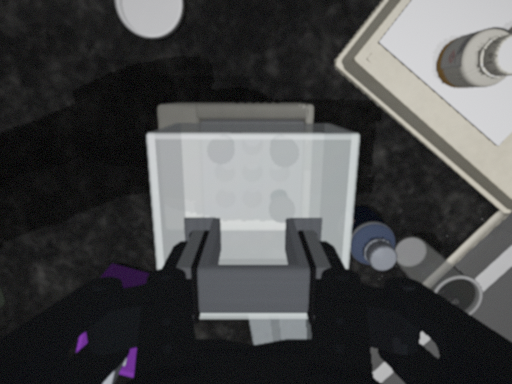

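View pics/scene3.png

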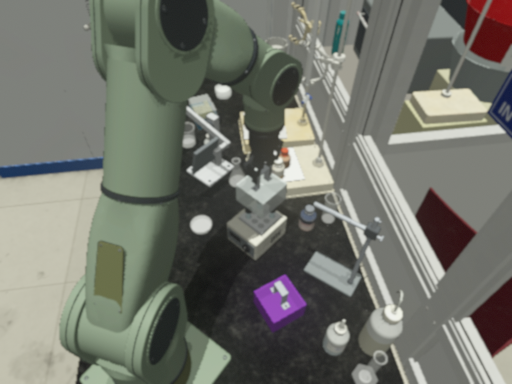

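```bash
python3 -m jog '[[1,[0,0,0],-0.05],[1,[0,0,0],-0.05],[1,[0,0,0],-0.05],[1,[0,0,0],0]]'
python3 -c "
from h import *
plan(.4845,-.06,.2545,2.6)
plan(.4902,-.185,.2545,2.6)
snap('side','side4')
snap('wrist','wrist4')
crop('side4',190,90,330,220,4.5,'d4c')"
```

```text
clock: 5.7
ee_pos: [0.4813, 0.0347, 0.254]
tool_rot: [-1.571, -0.034, 0.035]
force: [0.4, 0.5, -2.2]
opening: 0.0391
5.7 [0.4813 0.0347 0.254 ] [-1.5706 -0.0339  0.0349] [ 0.36  0.5  -2.19] 0.03910573460830856
xang deg 2.51 down [-6.e-04 -1.e-04 -1.e+00]
shift tool [-0.001  -0.0005 -0.0948] rows@50 2.0
twist -0.0015705412574333194
5.7 [0.4813 0.0347 0.254 ] [-1.5706 -0.0339  0.0349] [ 0.36  0.5  -2.19] 0.03910573460830856
xang deg 2.51 down [-6.e-04 -1.e-04 -1.e+00]
shift tool [-0.0008 -0.0005 -0.2199] rows@50 5.0
twist -0.0015705412574333194
```

View pics/d4c.png

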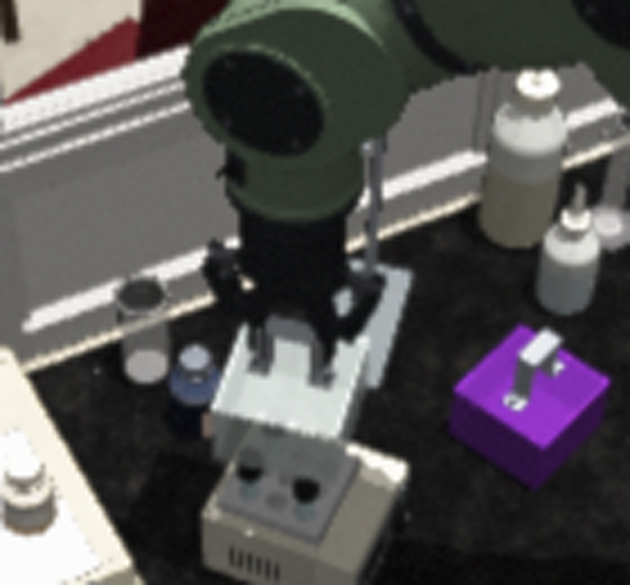

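View pics/wrist4.png

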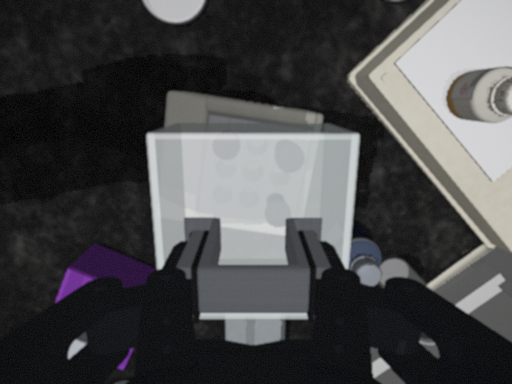

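```bash
python3 -m jog '[[1,[0,0,-0.01],0],[1,[0,0,-0.018],0],[1,[0,0,-0.018],0],[1,[0,0,-0.018],0],[1,[0,0,-0.018],0],[1,[0,0,-0.012],0],[1,[0,0,0],0]]'
python3 -c "
from h import *
plan(.4902,-.185,.2545,2.6)
snap('scene','scene5')
crop('scene5',220,150,400,310,4,'s5c')
snap('wrist','wrist5')
snap('side','side5')
crop('side5',190,90,330,220,4.5,'d5c')"
```

```text
clock: 6.5
ee_pos: [0.4854, -0.0609, 0.2543]
tool_rot: [-1.571, -0.031, 0.032]
force: [0.0, -0.0, -1.3]
opening: 0.0392
6.5 [ 0.4854 -0.0609  0.2543] [-1.5713 -0.0315  0.0316] [ 0.05 -0.02 -1.29] 0.039179821988754505
xang deg 2.3 down [-0.e+00 -8.e-04 -1.e+00]
shift tool [-2.000e-04 -1.000e-04 -1.242e-01] rows@50 3.0
twist -0.005214900644865822
```

View pics/s5c.png

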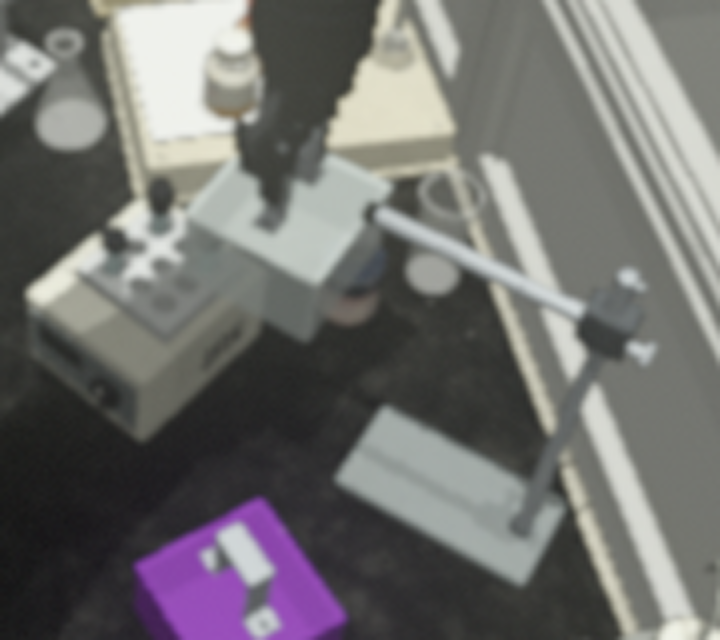

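View pics/d5c.png

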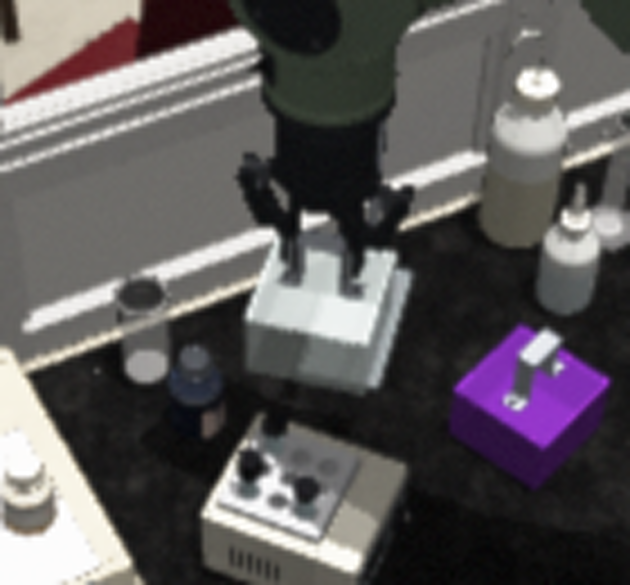

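```bash
python3 -m jog '[[1,[0,0,-0.008],0],[1,[0,0,-0.012],0],[1,[0,0,-0.012],0],[1,[0,0,-0.012],0],[1,[0,0,-0.012],0],[1,[0,0,-0.008],0],[1,[0,0,0],0]]'
python3 -c "
from h import *
plan(.4902,-.185,.2545,2.6)
snap('scene','scene6')
crop('scene6',220,150,400,310,4,'s6c')
im,d,c=load('scene6');P=cloud(d,c).reshape(-1,3);q=P[(P[:,0]>.43)&(P[:,0]<.54)&(P[:,1]>-.19)&(P[:,1]<-.06)&(P[:,2]>.2)&(P[:,2]<.25)];print(np.median(q[:,2]),q[:,:].max(0),q.min(0))
q=P[(P[:,0]>.43)&(P[:,0]<.54)&(P[:,1]>-.24)&(P[:,1]<-.16)&(P[:,2]>.25)&(P[:,2]<.28)];print(len(q),np.polyfit(q[:,1],q[:,0],1),q.max(0),q.min(0))
"
```

```text
clock: 7.35
ee_pos: [0.4882, -0.1243, 0.2543]
tool_rot: [-1.571, -0.032, 0.033]
force: [-0.2, 0.7, -2.0]
opening: 0.0389
7.35 [ 0.4882 -0.1243  0.2543] [-1.571  -0.0324  0.0325] [-0.22  0.71 -2.03] 0.038881620456044166
xang deg 2.37 down [-1.e-04 -5.e-04 -1.e+00]
shift tool [-0.0005 -0.0002 -0.0607] rows@50 2.0
twist -0.004039711369956837
0.23738636961171272 [ 0.53983592 -0.0728694   0.24865796] [ 0.43399577 -0.17540491  0.20000634]
163 [-0.04723376  0.48122111] [ 0.49841213 -0.16011104  0.26812371] [ 0.48449029 -0.23977492  0.25576702]
```

View pics/s6c.png

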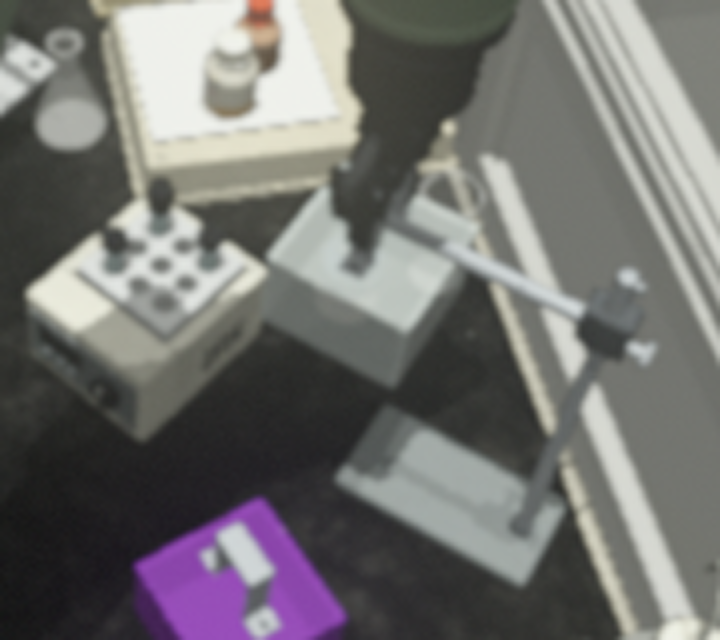

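```bash
python3 -m jog '[[1,[0,0,-0.008],0],[1,[0,0,-0.012],0],[1,[0,0,-0.012],0],[1,[0,0,-0.012],0],[1,[0,0,-0.012],0],[1,[0,0,-0.005],0],[1,[0,0,0],0]]'
python3 -m jog '[[1,[0,0.006,0],0],[1,[0,0.006,0],0],[1,[0,0.004,0],0],[1,[0,0,0],0]]'
python3 -m jog '[[1,[0,0.003,0],0],[1,[0,0.001,0],0],[1,[0,0,0],0]]'
python3 -c "
from h import *
plan(.4902,-.185,.2325,2.6)
"
```

```text
clock: 8.1
ee_pos: [0.4908, -0.1848, 0.2543]
tool_rot: [-1.571, -0.033, 0.033]
force: [0.4, -0.2, -2.5]
opening: 0.0393
clock: 8.5
ee_pos: [0.4907, -0.1836, 0.2377]
tool_rot: [-1.57, -0.033, 0.035]
force: [-0.6, 0.1, -1.5]
opening: 0.0389
clock: 8.8
ee_pos: [0.491, -0.1839, 0.2344]
tool_rot: [-1.571, -0.034, 0.034]
force: [-0.7, -0.1, -1.5]
opening: 0.039
8.8 [ 0.491  -0.1839  0.2344] [-1.5706 -0.0339  0.0337] [-0.67 -0.14 -1.54] 0.03899998537581411
xang deg 2.47 down [ 1.e-04 -1.e-04 -1.e+00]
shift tool [-0.0008  0.0019 -0.001 ] rows@50 1.0
twist -0.002284259958198455
```

Not yet in contact; lower a bit more until the weight transfers.

```bash
python3 -m jog '[[1,[0,0.0015,0],0],[1,[0,0,0],0]]'
python3 -m jog '[[1,[0,0.0015,0],0],[1,[0,0,0],0]]'
```

```text
clock: 9.0
ee_pos: [0.4911, -0.184, 0.234]
tool_rot: [-1.571, -0.035, 0.033]
force: [-6.2, 3.4, 21.6]
opening: 0.0392
clock: 9.2
ee_pos: [0.4912, -0.1841, 0.2337]
tool_rot: [-1.571, -0.036, 0.031]
force: [-12.2, 7.3, 46.4]
opening: 0.0391
```

```bash
python3 -m jog '[[1,[0,-0.002,0],0],[1,[0,0,0],0]]'
python3 -m jog '[[0.4,[0,0,0],0],[0.3,[0,0,0],0],[0.25,[0,0,0],0],[0.25,[0,0,0],0],[0.25,[0,0,0],0],[0.25,[0,0,0],0]]'
python3 -c "
from h import *
st()
snap('scene','scene7')
crop('scene7',220,150,400,310,4,'s7c')
snap('wrist','wrist7')"
```

```text
clock: 9.4
ee_pos: [0.4911, -0.184, 0.234]
tool_rot: [-1.571, -0.035, 0.033]
force: [-3.8, 2.4, 16.8]
opening: 0.0396
clock: 10.0
ee_pos: [0.4909, -0.184, 0.2333]
tool_rot: [-1.571, -0.034, 0.034]
force: [0.1, -0.2, 0.1]
opening: 0.064
10.0 [ 0.4909 -0.184   0.2333] [-1.5706 -0.0336  0.0339] [ 0.14 -0.24  0.08] 0.06404439657256505
```

View pics/s7c.png

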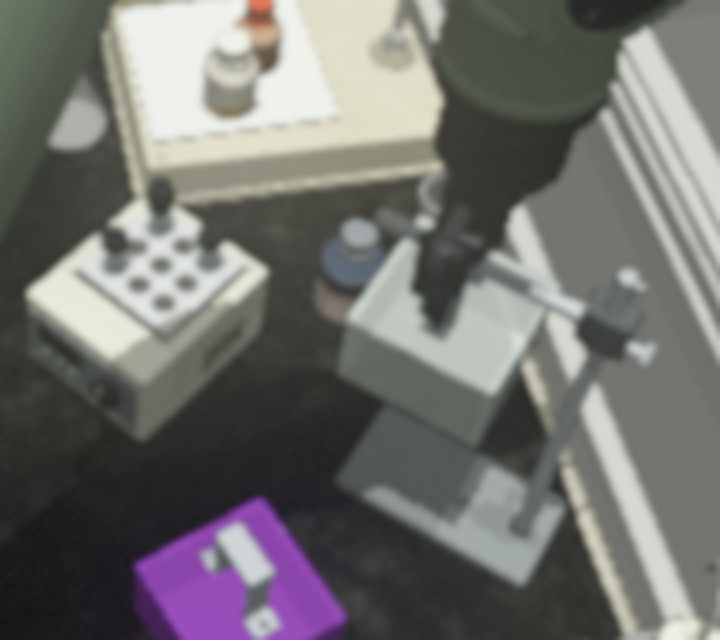

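View pics/wrist7.png

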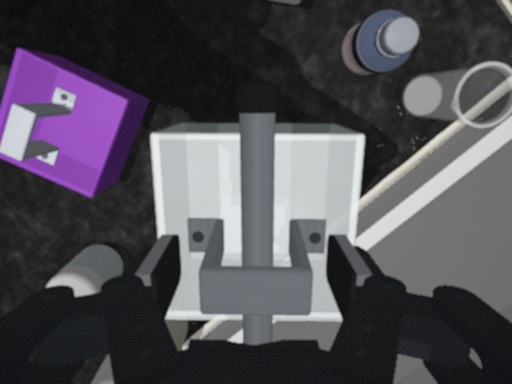

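```bash
python3 -m jog '[[0.25,[0,-0.005,0],0],[0.25,[0,-0.01,0],0],[0.25,[0,-0.015,0],0],[0.25,[0,-0.02,0],0],[0.25,[0,-0.02,0],0],[0.25,[0,-0.02,0],0],[0.25,[0,0,0],0]]'
python3 -c "
from h import *
snap('scene','scene8')
plan(.481,0.04,.32,-6.3)
crop('scene8',220,150,400,310,4,'s8c')
im,d,c=load('scene8');P=cloud(d,c).reshape(-1,3);q=P[(P[:,0]>.43)&(P[:,0]<.55)&(P[:,1]>-.25)&(P[:,1]<-.12)&(P[:,2]>.2)&(P[:,2]<.25)];print(np.median(q[:,2]),q[:,:].max(0),q.min(0),cv2.minAreaRect((q[:,:2]*1000).astype(np.float32)))
B=P[(P[:,0]>.4)&(P[:,0]<.55)&(P[:,1]>-.04)&(P[:,1]<.12)&(P[:,2]>.105)]
for z in (.105,.112,.118,.124,.13,.136,.142,.148):
    k=B[(B[:,2]>z)&(B[:,2]<z+.006)]; print(z,[(a.round(3),b.round(3)) for a,b in zip(k[:,0],k[:,1])][:14])
"
```

```text
clock: 10.8
ee_pos: [0.4915, -0.1844, 0.3262]
tool_rot: [-1.572, -0.037, 0.031]
force: [0.1, 0.4, -0.4]
opening: 0.0643
10.85 [ 0.4911 -0.1841  0.3247] [-1.5713 -0.0354  0.0321] [-0.56 -0.35  0.36] 0.06426648587703761
xang deg 2.46 down [ 2.1e-03 -7.0e-04 -1.0e+00]
shift tool [-0.0005  0.0045  0.2243] rows@50 5.0
twist 0.15292594357885453
0.2179108120220501 [ 0.54364413 -0.13253418  0.24931699] [ 0.43929493 -0.23505758  0.20013509] ((491.8686218261719, -183.14004516601562), (102.46714782714844, 100.64107513427734), 1.8896087408065796)
0.105 [(np.float64(0.502), np.float64(0.062)), (np.float64(0.499), np.float64(0.056)), (np.float64(0.502), np.float64(0.055)), (np.float64(0.504), np.float64(0.052)), (np.float64(0.506), np.float64(0.002)), (np.float64(0.46), np.float64(0.057)), (np.float64(0.453), np.float64(0.067)), (np.float64(0.455), np.float64(0.057)), (np.float64(0.495), np.float64(0.009)), (np.float64(0.496), np.float64(0.006)), (np.float64(0.496), np.float64(0.003)), (np.float64(0.501), np.float64(0.002)), (np.float64(0.452), np.float64(0.059))]
0.112 [(np.float64(0.501), np.flo
[... 2413 characters left out ...]
.05)), (np.float64(0.503), np.float64(0.049)), (np.float64(0.505), np.float64(0.047)), (np.float64(0.506), np.float64(0.011))]
0.142 [(np.float64(0.511), np.float64(0.066)), (np.float64(0.514), np.float64(0.064)), (np.float64(0.517), np.float64(0.062)), (np.float64(0.519), np.float64(0.061)), (np.float64(0.507), np.float64(0.067)), (np.float64(0.509), np.float64(0.064)), (np.float64(0.511), np.float64(0.062)), (np.float64(0.512), np.float64(0.059)), (np.float64(0.516), np.float64(0.058)), (np.float64(0.506), np.float64(0.065)), (np.float64(0.505), np.float64(0.061)), (np.float64(0.509), np.float64(0.06)), (np.float64(0.51), np.float64(0.057)), (np.float64(0.512), np.float64(0.055))]
0.148 []
```

View pics/s8c.png

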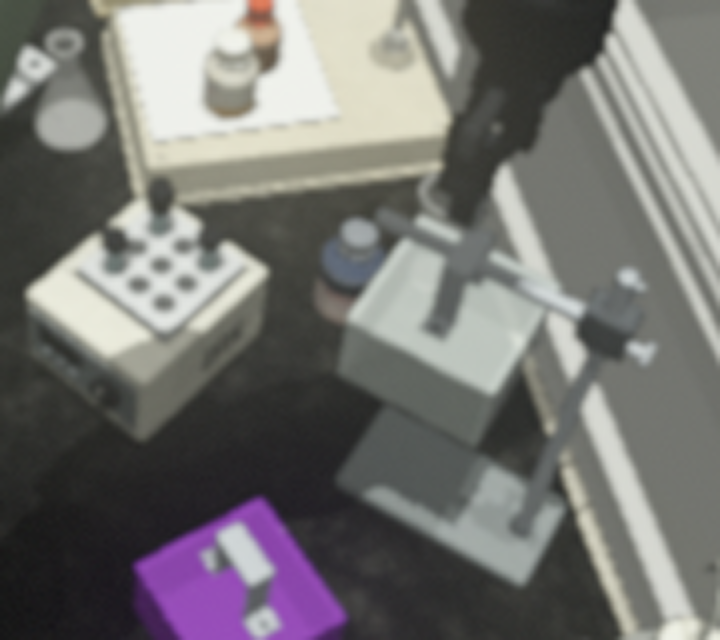

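```bash
python3 -m jog '[[0.58,[0,0,0.01],0.056],[0.58,[0,0,0.02],0.057],[0.58,[0,0,0.03],0],[0.58,[0,0,0.03],0],[0.58,[0,0,0.03],0],[0.58,[0,0,0.03],0],[0.58,[0,0,0.025],0]]'
python3 -c "
from h import *
plan(.5086,0.0576,.26,-4)"
```

```text
clock: 11.55
ee_pos: [0.5006, -0.0077, 0.323]
tool_rot: [-1.57, 0.055, -0.054]
force: [0.7, -0.8, -0.3]
opening: 0.0358
11.55 [ 0.5006 -0.0077  0.323 ] [-1.57    0.055  -0.0538] [ 0.73 -0.85 -0.33] 0.03583397904181796
xang deg -3.97 down [-7.e-04  2.e-04 -1.e+00]
shift tool [0.0035 0.063  0.0656] rows@50 2.0
twist 0.0005638925766458663
```

```bash
python3 -m jog '[[0.58,[0.003,0.02,0.02],0],[0.58,[0,0.02,0.02],0],[0.58,[0,0.015,0.018],0],[0.58,[0,0,0],0]]'
python3 -c "
from h import *
plan(.5086,0.0576,.26,-4)
snap('wrist','wrist9'); crop('wrist9',130,110,390,300,3,'w9c')
im,d,c=load('wrist9'); P=cloud(d,c); q=P.reshape(-1,3)
for z0,z1 in((.138,.15),(.126,.137)):
  k=q[(q[:,2]>z0)&(q[:,2]<z1)&(q[:,0]<.56)&(q[:,0]>.4)&(q[:,1]<.12)]; print(len(k),k.mean(0),k.min(0),k.max(0))
k=q[(q[:,2]>.093)&(q[:,2]<.099)&(q[:,0]<.56)&(q[:,0]>.4)&(q[:,1]<.12)&(q[:,1]>-.03)]; print(len(k),cv2.minAreaRect((k[:,:2]*1000).astype(np.float32)))
"
```

```text
clock: 11.95
ee_pos: [0.5071, 0.0506, 0.2663]
tool_rot: [-1.57, 0.055, -0.05]
force: [0.6, -0.8, 0.1]
opening: 0.0358
11.95 [0.5071 0.0506 0.2663] [-1.57    0.0554 -0.0499] [ 0.55 -0.83  0.14] 0.03580680124201002
xang deg -3.84 down [-3.5e-03  3.0e-04 -1.0e+00]
shift tool [0.0011 0.0063 0.0071] rows@50 1.0
twist 0.002779698789256546
579 [0.50834039 0.05790772 0.14642284] [0.49767383 0.04601901 0.13813863] [0.51895244 0.06788467 0.14895903]
1098 [0.48156878 0.03863476 0.13412762] [ 0.4478882  -0.00296264  0.12604014] [0.51853644 0.07320857 0.13695529]
5557 ((466.32391357421875, 37.06291198730469), (116.87316131591797, 134.21414184570312), 83.9482192993164)
```

View pics/w9c.png

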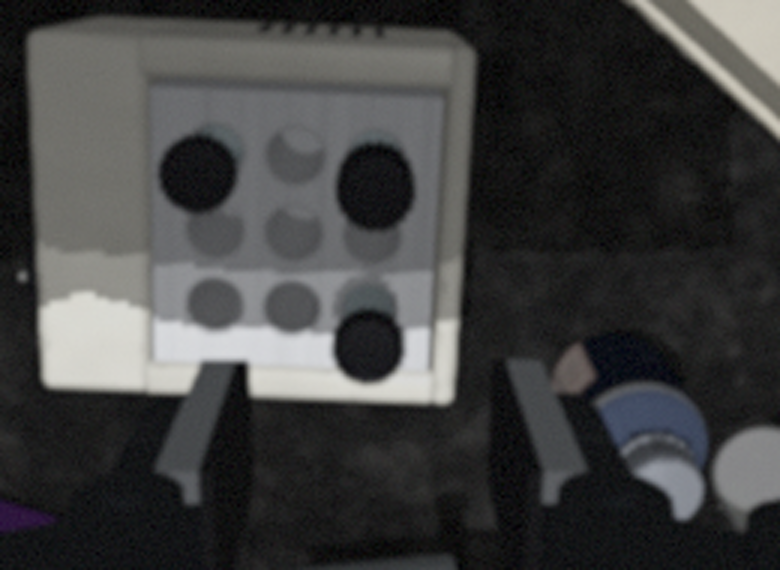

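```bash
python3 -m jog '[[0.58,[0.001,0.02,0.007],0],[0.58,[0,0.02,0],0],[0.58,[0,0.02,0],0],[0.58,[0,0,0],0]]' 20
python3 -c "
from h import *
plan(.5083,0.0577,.1145,-4)"
```

```text
clock: 12.4
ee_pos: [0.5087, 0.0544, 0.2071]
tool_rot: [-1.571, 0.058, -0.054]
force: [0.0, -0.6, 1.8]
opening: 0.036
12.4 [0.5087 0.0544 0.2071] [-1.571   0.0578 -0.0536] [ 0.01 -0.64  1.85] 0.036020247305377506
xang deg -4.06 down [-2.7e-03 -8.0e-04 -1.0e+00]
shift tool [-0.0004  0.0926  0.0034] rows@50 2.0
twist -0.0010857135603984935
```

```bash
python3 -m jog '[[0.58,[0,0.015,0.003],0],[0.58,[0,0.02,0],0],[0.58,[0,0.02,0],0],[0.58,[0,0.01,0],0],[0.58,[0,0,0],0]]' 20
python3 -c "
from h import *
plan(.5083,0.0577,.1145,-4)
snap('wrist','wrist10')"
```

```text
clock: 12.9
ee_pos: [0.5096, 0.0578, 0.1433]
tool_rot: [-1.57, 0.056, -0.055]
force: [0.5, -0.4, 0.6]
opening: 0.036
12.9 [0.5096 0.0578 0.1433] [-1.5704  0.056  -0.0548] [ 0.52 -0.42  0.59] 0.03601333531489148
xang deg -4.04 down [-8.e-04 -3.e-04 -1.e+00]
shift tool [-0.0013  0.0288 -0.0002] rows@50 1.0
twist -0.0006896151235696035
```

View pics/wrist10.png

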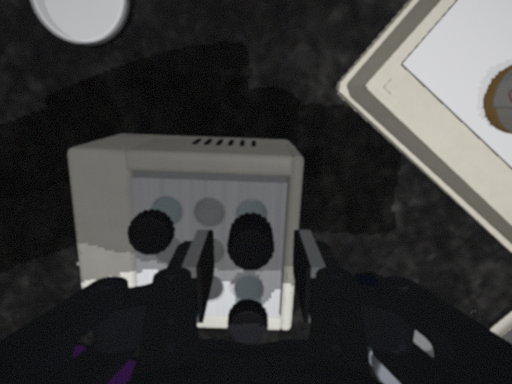

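```bash
python3 -c "
from h import *
im,d,c=load('wrist10'); s=ctrl.state(); print(px(c,s['ee_pos']),px(c,[.5083,.0577,.145]))
q=cloud(d,c).reshape(-1,3); k=q[(q[:,2]>.141)&(q[:,2]<.15)&(abs(q[:,0]-.508)<.013)&(q[:,1]<.12)];print(len(k),k.mean(0),k.min(0),k.max(0))
"
python3 -m jog '[[0.58,[-0.001,0.01,0],0],[0.58,[0,0.01,0],0],[0.58,[0,0.009,0],0],[0.58,[0,0,0],0]]' 20
```

```text
(np.float64(254.4118494963505), np.float64(246.5392819073641), np.float64(0.15646250704001088)) (np.float64(250.97641499187458), np.float64(248.01208961684614), np.float64(0.15559534725228075))
1710 [0.50823248 0.05877835 0.14647825] [0.49715553 0.04689427 0.14103824] [0.51907514 0.06862084 0.14909296]
clock: 13.35
ee_pos: [0.5081, 0.0582, 0.1131]
tool_rot: [-1.57, 0.056, -0.054]
force: [-0.1, 0.0, 0.3]
opening: 0.0358
```

```bash
python3 -m jog '[[1,[0,0,0],0],[1,[0,0,0],0],[1,[0,0,0],0],[1,[0,0,0],0]]' 25
python3 -m jog '[[1,[0,-0.005,0],0],[1,[0,-0.01,0],0],[1,[0,-0.01,0],0],[1,[0,-0.01,0],0],[1,[0,-0.006,0],0],[1,[0,0,0],0]]' 25
python3 -c "
from h import *
plan(.5083,0.0577,.158,-4)
snap('wrist','wrist11')"
```

```text
clock: 13.75
ee_pos: [0.5087, 0.0583, 0.1145]
tool_rot: [-1.57, 0.055, -0.055]
force: [-0.0, -0.5, 0.4]
opening: 0.0204
clock: 14.35
ee_pos: [0.509, 0.0584, 0.1562]
tool_rot: [-1.57, 0.054, -0.056]
force: [-0.8, -0.2, -1.0]
opening: 0.0202
14.35 [0.509  0.0584 0.1562] [-1.5699  0.0538 -0.0559] [-0.84 -0.21 -0.97] 0.020209537104088703
xang deg -4.0 down [ 1.4e-03  2.0e-04 -1.0e+00]
shift tool [-0.0006 -0.0018 -0.0007] rows@50 1.0
twist -3.511065303818395e-05
```

View pics/wrist11.png

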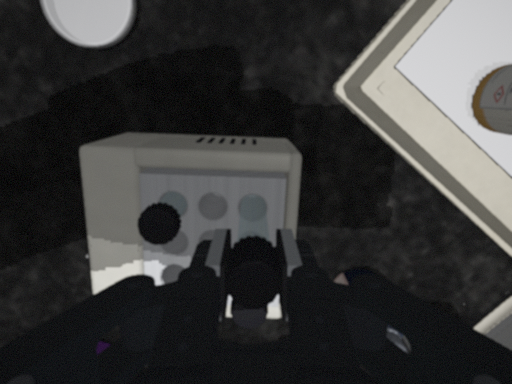

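```bash
python3 -m jog '[[1,[0,-0.002,0],0],[1,[0,0,-0.003],0],[1,[0,0,-0.004],0],[1,[0,0,-0.004],0],[1,[0,0,0],0]]' 25
python3 -m jog '[[1,[0,0,-0.004],0],[1,[0,0,-0.004],0],[1,[0,0,-0.003],0],[1,[0,0,0],0]]' 25
python3 -c "
from h import *
plan(.5083,0.036,.158,-4)
snap('scene','scene12');snap('side','side12')
crop('scene12',200,150,330,270,5,'s12c');crop('side12',200,140,310,240,6,'d12c')"
```

```text
clock: 14.9
ee_pos: [0.5078, 0.0467, 0.1572]
tool_rot: [-1.57, 0.056, -0.055]
force: [0.1, 2.4, 0.6]
opening: 0.0203
clock: 15.3
ee_pos: [0.507, 0.0358, 0.1573]
tool_rot: [-1.57, 0.056, -0.055]
force: [0.1, 1.8, -0.1]
opening: 0.0201
15.3 [0.507  0.0358 0.1573] [-1.5704  0.0556 -0.0554] [ 0.14  1.8  -0.11] 0.02011969373818182
xang deg -4.05 down [-2.e-04 -3.e-04 -1.e+00]
shift tool [ 0.0013 -0.0007  0.0003] rows@50 1.0
twist -0.0008798187911705918
```

View pics/s12c.png

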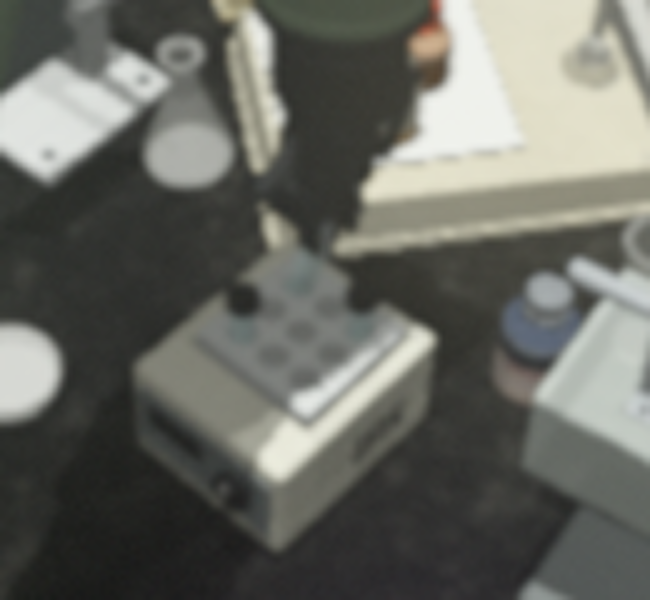

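View pics/d12c.png

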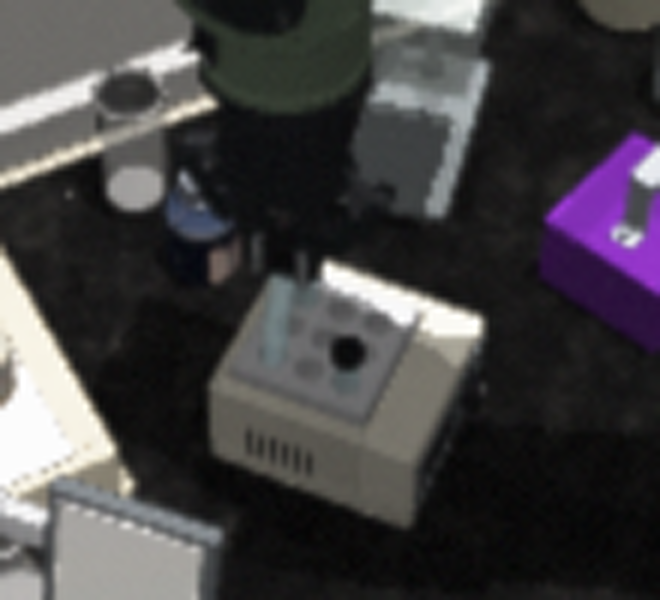

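```bash
python3 -m jog '[[1,[0,-0.006,-0.0015],0],[1,[0,-0.01,-0.0026],0],[1,[0,-0.012,0],0],[1,[0,-0.015,0],0],[1,[0,-0.02,0],0],[1,[0,-0.02,0],0],[1,[0,-0.02,0],0],[1,[0,0,0],0]]' 40
python3 -c "
from h import *
plan(.5083,0.036,.158,-4)
snap('scene','scene13');snap('side','side13');snap('wrist','wrist13')
crop('scene13',200,130,330,250,5,'s13c');crop('side13',200,120,310,220,6,'d13c')"
```

```text
clock: 16.2
ee_pos: [0.5076, 0.0317, 0.2631]
tool_rot: [-1.57, 0.052, -0.058]
force: [0.5, 0.5, -0.8]
opening: 0.0198
16.2 [0.5076 0.0317 0.2631] [-1.5701  0.0522 -0.0585] [ 0.53  0.48 -0.77] 0.019750585953537455
xang deg -4.04 down [ 4.e-03 -2.e-04 -1.e+00]
shift tool [0.     0.1051 0.0043] rows@50 3.0
twist -0.0006509800838678942
```

View pics/s13c.png

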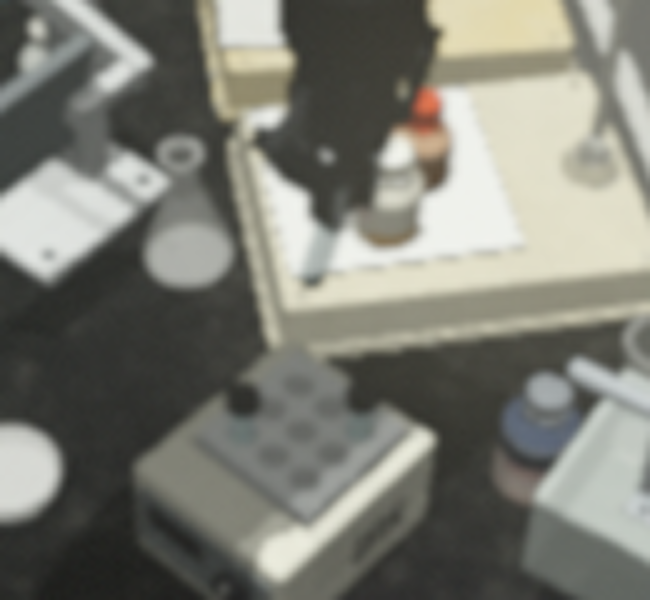

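View pics/d13c.png

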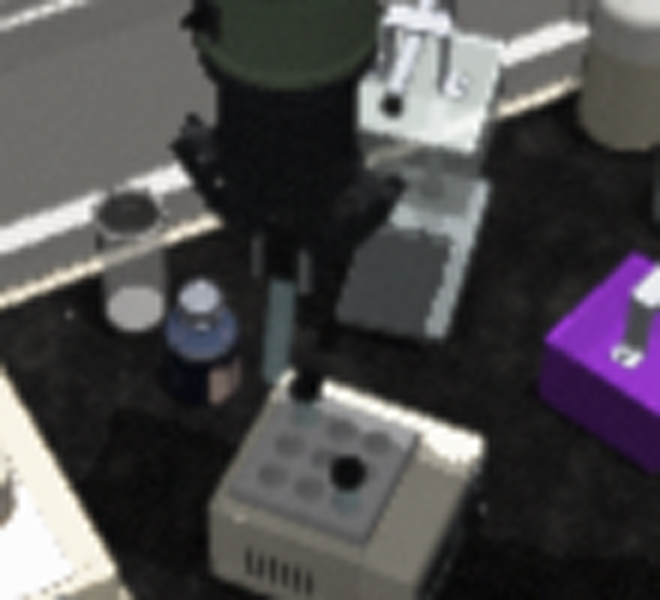

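View pics/wrist13.png

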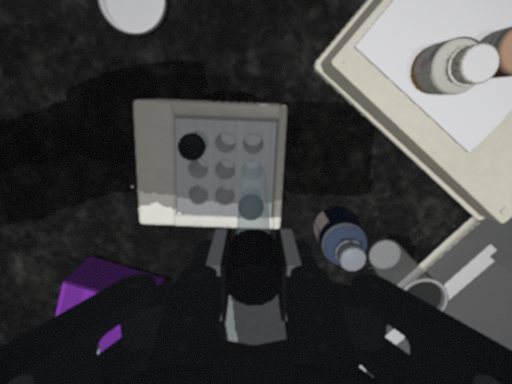

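Run:
```python
from h import *
for f in('scene13','side13','wrist13'):
    im,d,c=load(f); q=cloud(d,c).reshape(-1,3)
    k=q[(abs(q[:,0]-.507)<.016)&(q[:,1]>.015)&(q[:,1]<.085)&(q[:,2]>.165)&(q[:,2]<.255)]
    print(f,len(k),k.min(0) if len(k) else '')
    if len(k)>8:
        for z in np.arange(.17,.26,.01):
            j=k[(k[:,2]>z)&(k[:,2]<z+.01)]
            if len(j): print(round(z,3),len(j),np.median(j,0).round(4))
        print(np.polyfit(k[:,2],k[:,1],1),np.polyfit(k[:,2],k[:,0],1))
    for p in([.507,.0315,.282],[.507,.0315+.092*np.sin(.257),.282-.092*np.cos(.257)],[.507,.0315,.19]): print('px',np.round(px(c,p),1))
```

```text
scene13 66 [0.49918058 0.03472978 0.19679102]
0.19 5 [0.5029 0.0495 0.1979]
0.2 11 [0.5023 0.0474 0.2042]
0.21 14 [0.5016 0.046  0.2161]
0.22 12 [0.5029 0.044  0.2251]
0.23 14 [0.5029 0.0408 0.2361]
0.24 9 [0.5015 0.0401 0.2436]
0.25 1 [0.5009 0.0439 0.251 ]
[-0.19347073  0.08782591] [-0.00935111  0.50517759]
px [268.5 167.6   1. ]
px [260.5 186.2   1.1]
px [267.2 190.5   1.1]
side13 59 [0.49860657 0.04074974 0.19334797]
0.19 5 [0.5059 0.0552 0.1971]
0.2 9 [0.5072 0.0562 0.2066]
0.21 8 [0.5059 0.0536 0.2158]
0.22 10 [0.5031 0.0518 0.2252]
0.23 12 [0.5047 0.0501 0.2334]
0.24 10 [0.5057 0.048  0.2444]
0.25 5 [0.5063 0.0455 0.2507]
[-0.20566343  0.09762836] [-0.01290176  0.50835069]
px [247.2 161.9   1.4]
px [245.1 182.8   1.4]
px [247.2 178.3   1.4]
wrist13 1422 [0.49942679 0.04088609 0.1941419 ]
0.19 70 [0.5083 0.0581 0.1977]
0.2 170 [0.5083 0.0566 0.2053]
0.21 197 [0.508  0.0543 0.2153]
0.22 231 [0.5084 0.0522 0.225 ]
0.23 262 [0.508  0.05   0.2354]
0.24 306 [0.5076 0.0478 0.245 ]
0.25 186 [0.507  0.0462 0.2526]
[-0.21991845  0.10125535] [-0.01578633  0.5114684 ]
px [2.546e+02 2.696e+02 1.000e-01]
px [2.513e+02 1.676e+02 2.000e-01]
px [2.538e+02 2.011e+02 2.000e-01]
```

```bash
python3 -m jog '[[1,[0,-0.02,0],0],[1,[0,-0.025,0],0],[1,[0,-0.025,0],0],[1,[0,-0.025,0],0],[1,[0,-0.01,0],0],[1,[0,0,0],0]]' 40
python3 -c "
from h import *
plan(.5175,.341,.365,-3.9)"
```

```text
clock: 16.95
ee_pos: [0.507, 0.0321, 0.3658]
tool_rot: [-1.57, 0.054, -0.056]
force: [-0.8, 0.6, -1.1]
opening: 0.0198
16.95 [0.507  0.0321 0.3658] [-1.5702  0.0544 -0.0559] [-0.76  0.55 -1.15] 0.019812367279317653
xang deg -4.02 down [ 1.e-03 -1.e-04 -1.e+00]
shift tool [-0.0112  0.0008  0.3089] rows@50 7.0
twist -0.002110294284678904
```

```bash
python3 -m jog '[[1,[-0.001,0,0.015],0],[1,[-0.0015,0,0.025],0],[1,[-0.0015,0,0.025],0],[1,[-0.0015,0,0.025],0],[1,[-0.0015,0,0.025],0],[1,[-0.0015,0,0.025],0],[1,[-0.0015,0,0.025],0],[1,[-0.001,0,0.015],0]]' 40
python3 -c "
from h import *
plan(.5175,.341,.365,-3.9)"
```

```text
clock: 17.75
ee_pos: [0.5077, 0.2152, 0.364]
tool_rot: [-1.57, 0.055, -0.052]
force: [-0.2, -0.1, -0.2]
opening: 0.0198
17.75 [0.5077 0.2152 0.364 ] [-1.5705  0.0549 -0.0518] [-0.18 -0.14 -0.21] 0.01982933276517851
xang deg -3.89 down [-2.e-03 -2.e-04 -1.e+00]
shift tool [ 0.0013 -0.0011  0.1262] rows@50 3.0
twist 0.00013451127708599686
```

```bash
python3 -m jog '[[1,[0,0,0.02],0],[1,[0,0,0.025],0],[1,[0,0,0.025],0],[1,[0,0,0.025],0],[1,[0,0,0.02],0],[1,[0,0,0.008],0],[1,[0,0,0],0],[1,[0,0,0],0]]' 40
python3 -c "
from h import *
plan(.5175,.341,.232,-3.9)
snap('wrist','wrist14');snap('scene','scene14');snap('side','side14')
crop('side14',130,170,260,300,5,'d14c')"
```

```text
clock: 18.55
ee_pos: [0.5172, 0.3343, 0.3652]
tool_rot: [-1.571, 0.056, -0.056]
force: [-0.3, 0.1, 0.6]
opening: 0.0199
18.55 [0.5172 0.3343 0.3652] [-1.5709  0.0558 -0.0557] [-0.33  0.1   0.62] 0.019944268533489205
xang deg -4.07 down [-1.e-04 -8.e-04 -1.e+00]
shift tool [-0.0002  0.1332  0.0069] rows@50 3.0
twist -0.0028892084800424267
```

View pics/wrist14.png

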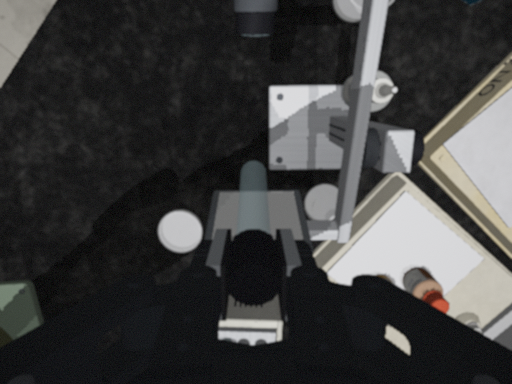

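View pics/d14c.png

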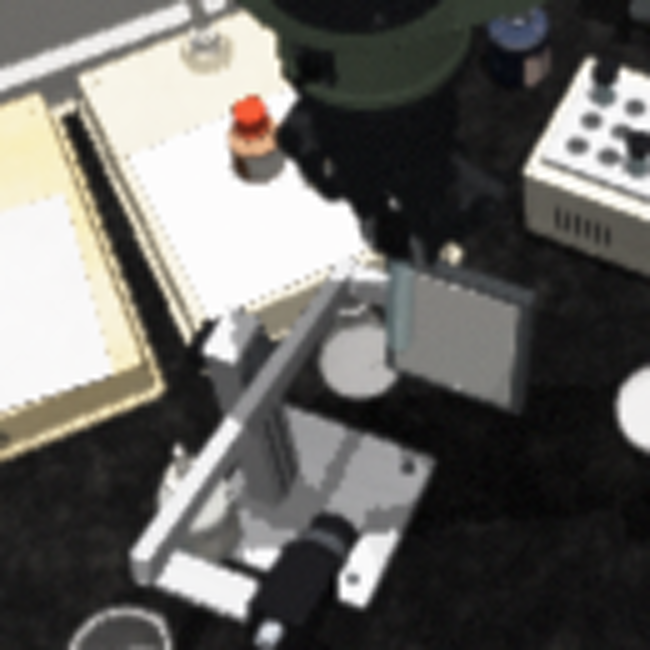

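View pics/scene14.png

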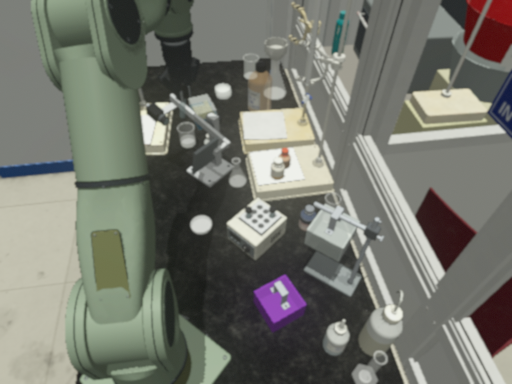

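Run:
```python
from h import *
im,d,c=load('wrist14'); P=cloud(d,c)
print('px view',px(c,[.518,.3535,.2]),'lens',px(c,[.5236,.446,.225]))
for (u,v) in((256,20),(256,34),(256,38),(240,30),(272,30),(225,205),(290,205),(225,195),(362,150),(348,210),(375,30)): print(u,v,P[v,u].round(4))
q=P.reshape(-1,3)
L=q[(q[:,1]>.40)&(q[:,1]<.5)&(q[:,2]>.18)&(q[:,2]<.29)&(q[:,0]<.57)]; print('lens',len(L),L.min(0),L.max(0),np.median(L,0))
b=q[(q[:,0]>.585)&(q[:,0]<.65)&(q[:,1]>.3)&(q[:,1]<.46)&(q[:,2]>.19)&(q[:,2]<.28)]; print('bar',len(b),np.polyfit(b[:,1],b[:,0],1),np.polyfit(b[:,1],b[:,2],1),np.median(b,0))
for f in ('wrist14','side14'):
    im,d,c=load(f); q=cloud(d,c).reshape(-1,3)
    k=q[(q[:,0]>.46)&(q[:,0]<.58)&(q[:,1]>.25)&(q[:,1]<.32)&(q[:,2]>.13)&(q[:,2]<.242)]; print(f,len(k),k.min(0),k.max(0))
    top=k[k[:,2]>.23]; print('panel top',top.min(0),top.max(0)) if len(top) else 0
    g=q[(abs(q[:,0]-.518)<.02)&(q[:,1]>.33)&(q[:,1]<.39)&(q[:,2]>.27)&(q[:,2]<.36)]; print('glass',len(g),np.polyfit(g[:,2],g[:,1],1),g.min(0),g.mean(0))
```

```text
px view (np.float64(252.79674352404484), np.float64(149.63526585388527), np.float64(0.31124065275831964)) lens (np.float64(251.63181706664312), np.float64(35.2456333606377), np.float64(0.2624975247360723))
256 20 [0.5273 0.4528 0.2439]
256 34 [0.5267 0.4441 0.2409]
256 38 [0.531  0.4772 0.0013]
240 30 [0.5152 0.4485 0.2357]
272 30 [0.5389 0.447  0.2346]
225 205 [0.4839 0.291  0.1649]
290 205 [0.5528 0.2869 0.1671]
225 195 [0.4829 0.2966 0.146 ]
362 150 [0.6128 0.349  0.2159]
348 210 [0.6056 0.2884 0.1987]
375 30 [0.6134 0.4409 0.2402]
lens 1450 [0.51170763 0.44321471 0.22655507] [0.54368808 0.46885524 0.24866538] [0.52706387 0.45573432 0.24136106]
bar 6412 [-0.07684499  0.64590738] [0.18057964 0.15475958] [0.61246886 0.36482091 0.22539801]
wrist14 3034 [0.46688092 0.25478508 0.13017095] [0.57996133 0.29854593 0.23492637]
panel top [0.56381109 0.26352126 0.23022343] [0.56590019 0.26723564 0.23492637]
glass 1437 [-0.21794484  0.42581683] [0.51012613 0.34311221 0.29805649] [0.51829463 0.3529432  0.33436732]
side14 625 [0.46437545 0.25701529 0.13054116] [0.57980121 0.29979962 0.23840641]
panel top [0.46437545 0.25738132 0.23000446] [0.53608474 0.27534801 0.23840641]
glass 86 [-0.20749721  0.42093295] [0.5086161  0.34037689 0.2973672 ] [0.51512476 0.35209658 0.33174604]
```

```bash
python3 -m jog '[[1,[0.002,0,0.008],0],[1,[0,0.01,0],0],[1,[0,0.02,0],0],[1,[0,0.02,0],0],[1,[0,0.02,0],0],[1,[0,0.01,0],0],[1,[0,0,0],0]]' 40
python3 -c "
from h import *
plan(.5195,.342,.2315,-3.9)"
```

```text
clock: 19.4
ee_pos: [0.5194, 0.3427, 0.2847]
tool_rot: [-1.571, 0.056, -0.054]
force: [-0.1, 0.4, 0.0]
opening: 0.0196
19.4 [0.5194 0.3427 0.2847] [-1.571   0.0563 -0.0544] [-0.13  0.38  0.01] 0.019643697301171055
xang deg -4.04 down [-1.2e-03 -9.0e-04 -1.0e+00]
shift tool [ 0.0002  0.0532 -0.0006] rows@50 2.0
twist -0.00240080751505857
```

```bash
python3 -m jog '[[1,[0,0.01,0],0],[1,[0,0.015,0],0],[1,[0,0.015,0],0],[1,[0,0.01,0],0],[1,[0,0.003,0],0],[1,[0,0,0],0],[1,[0,0,0],0]]' 40
python3 - <<'E'
from h import *
plan(.5195,.342,.2315,-3.9)
snap('wrist','wrist15');snap('scene','scene15');snap('side','side15')
crop('side15',130,170,260,300,5,'d15c');crop('scene15',130,80,400,300,2.9,'s15c')
im,d,c=load('wrist15'); q=cloud(d,c).reshape(-1,3)
L=q[(q[:,1]>.40)&(q[:,1]<.5)&(q[:,2]>.18)&(q[:,2]<.29)&(q[:,0]<.57)]; print('lens',len(L),L.min(0),L.max(0))
for f in('wrist15','side15','scene15'):
    im,d,c=load(f); q=cloud(d,c).reshape(-1,3)
    g=q[(abs(q[:,0]-.52)<.014)&(q[:,1]>.34)&(q[:,1]<.385)&(q[:,2]>.15)&(q[:,2]<.225)]; print(f,'glass',len(g)); 
    if len(g)>10: print(np.polyfit(g[:,2],g[:,1],1),g.min(0),np.median(g[abs(g[:,2]-.2)<.008],0))
E
```

```text
clock: 20.1
ee_pos: [0.5199, 0.3432, 0.2329]
tool_rot: [-1.57, 0.054, -0.056]
force: [0.2, 1.4, -0.4]
opening: 0.0194
20.1 [0.5199 0.3432 0.2329] [-1.5697  0.0544 -0.0556] [ 0.23  1.37 -0.41] 0.019368638955804336
xang deg -4.01 down [ 8.e-04  3.e-04 -1.e+00]
shift tool [-0.0003  0.0014 -0.0012] rows@50 1.0
twist -0.0019807760281889963
lens 114 [0.51557731 0.44333096 0.22906402] [0.5374681  0.44694623 0.23867496]
wrist15 glass 1336
[-0.21961435  0.40628924] [0.5127332  0.35279685 0.16583171] [0.52093558 0.36259038 0.20025322]
side15 glass 60
[-0.20476743  0.40188898] [0.51171769 0.35054773 0.16495798] [0.51614139 0.36142124 0.20093035]
scene15 glass 62
[-0.20235777  0.39341748] [0.51134577 0.34410235 0.16068252] [0.51619032 0.35257501 0.19984121]
```

View pics/d15c.png

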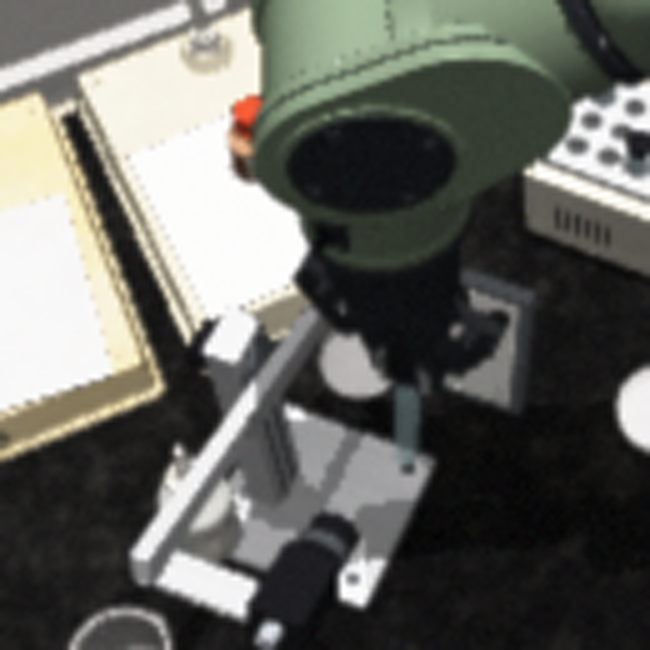

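View pics/wrist15.png

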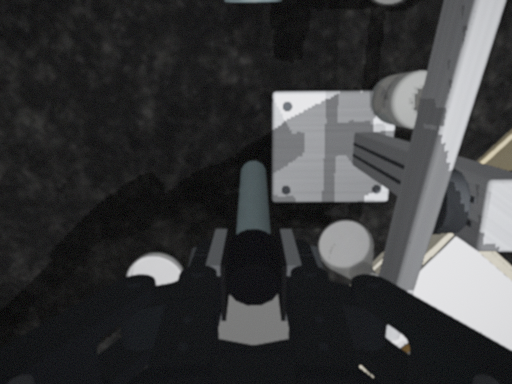

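View pics/s15c.png

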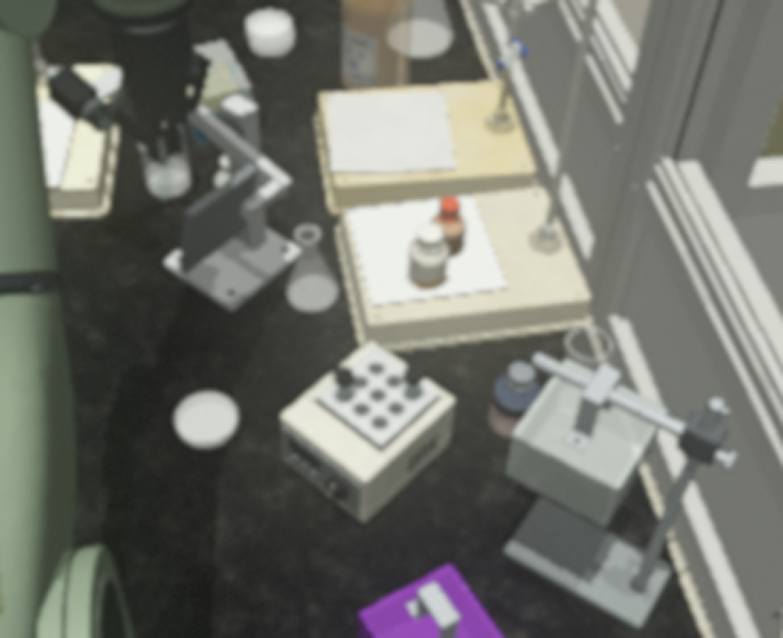

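```bash
python3 -m jog '[[1,[0,0.001,-0.001],0],[1,[0,0,0],0],[1,[0,0,0],0],[1,[0,0,0],0],[1,[0,0,0],0],[1,[0,0,0],0]]' 40
python3 -c "
from h import *
s=st(); print(abs(s['qd']).max()); ctrl.sign_off()"
```

```text
clock: 20.85
ee_pos: [0.5195, 0.3421, 0.2313]
tool_rot: [-1.57, 0.055, -0.055]
force: [0.3, 0.3, -0.6]
opening: 0.0199
20.85 [0.5195 0.3421 0.2313] [-1.5702  0.055  -0.0549] [ 0.34  0.29 -0.56] 0.019926589909113245
0.0016823366315619759
the job is handed in; nothing more can be done
```

I hung the hood by its strap on the retort rod and let go of it. Then I drew the tall-capped vial and handed the job in at 20.9 s, with the vial held in front of the light panel. The handing-in gives no verdict, so what follows is from my own measurements.

- **Lean:** moves cannot tilt the tool. So I leaned the vial by pulling its cap sideways while about 10 mm of it was still in the well, which pivoted it between the pads.
- **Vial position:** in the last pictures, before a final 1–2 mm correction, the middle of the glass was about 3 mm from the view point I had worked out. The limit is 18 mm.
- **Vial angle:** it leans 0.20–0.22 rad, against a measured panel tilt of about 0.257 rad. That leaves about 0.04–0.05 rad of error; the limit is 0.15 rad. This is the check that agreed least well, and I did not correct it.
- **View point:** two ways of finding it, from the panel and from the lens, differed by about 4 mm in x. I aimed between them.
- **Hood:** in the last picture it hangs on the rod near `rod_mid`, with the gripper well away.
- **Everything else:** the two other vials stood in their wells. The lens front measured the same to within 1 mm before and after I lowered the vial, and I saw no bystander moved. At the end the arm was still and the outside force was below 1 N.

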